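Space mortar bars on a drying plate with a spacer block

ROBOT

A 7-joint arm with a two-finger parallel gripper is mounted at the origin on the work surface. World frame = base frame: x ahead of the robot, y to its left, z up, the work surface at z = 0. Lengths are in m, angles in rad, forces in N, time in s.
With the tool pointing down it reaches from about 0.4 to 0.85 m from the base axis. Payload 4.5 kg.
Tool frame: the origin (TCP) lies on the centre line of the jaws, within the pads' length; the fingertips stand 14 mm ahead of it and the grasp point (between the pads) lies 5 mm behind it (r.tcp_to_tips is the z of the fingertips in the tool frame, in m); z points along the fingers, y is the direction in which the jaws open and shut (so a half turn about z gives the same grasp; the last joint's range is limited). The gripper opens to 88 mm and grips with 3 to 60 N. Pads are 18 mm wide; open, the fingers measure 123 mm over their backs; the gripper's body (75 mm by 187 mm) begins 45 mm behind the grasp point.
Start: joints at [-1.165, 0.689, -0.195, 1.565, 0.157, 0.902, -0.215], TCP at [0.227, 0.582, 0.253] pointing down, gripper open.
Joint ranges: [-3.01, 3.01], [-0.46, 2.08], [-1.47, 1.51], [0.13, 2.56], [-1, 4.14], [0.04, 2.09], [-2.66, 2.66]. Speed limits (rad/s): [2.57, 2.57, 3.14, 3.14, 3.14, 3.14, 3.14].

INTERFACE

Orientations are given as a unit quaternion [x, y, z, w].
In Python, from plant import r, viewer gives the robot as it stands.
- The arm moves only by the shell command python3 -m inch 'ROWS' [FORCE]. ROWS is JSON, a list of rows, each a list of 3 entries, a list of its own where there are three numbers: the closure, from 0 (fully open) to 1 (shut), then the shift along the tool's x, y, z in cm, then the turn about the tool's z in degrees. In form: [[fingers, [x, y, z], yaw], ...]. A call has 1 to 20 rows; each row is the pose to reach, as a shift and turn from the pose commanded when the call began, along the tool's axes at that moment; what a row does not reach only later rows make up. A row lasts 1/10 s, in which the tool goes at most 50 mm and 8.59 degrees, less where a joint would pass 70% of its speed; a pose out of reach is approached as far as the arm can. A call with a gripper value outside its range is refused whole. The fingers move at their own pace and stop on an object; FORCE is the grip in N (left out, the last holds). Time passes only in rows, so rows that repeat a pose let the fingers close. It gives the time, the measured TCP pose, the force and the opening at its end, in the units of the state.
- r.get_state(): the state, without advancing time (a new reading comes with each control period).
- viewer.snapshot(name): name is "scene" or "top" or "wrist"; returns the picture (420x560x3 uint8, red, green, blue); there is no depth.
- viewer.camera_params(name): a dict with "intrinsics" (3x3 intrinsics, pixels), "world_to_cam" (4x4, takes a point from world to camera coordinates). Camera axes: x right, y up, looking along -z (the intrinsics and any distortion apply to the point x, -y, -z); pixel columns grow to the right and rows downward; lengths in m; the calibration is good to about 2 mm. A picture is of the moment at which its call begins: read the wrist's pose just before it. camera_params takes no time and is no camera call; for the wrist camera it gives the pose at the moment of the call.
- r.finish_job(): hands the job in, once; it reports no verdict.
Trained networks look in the newest picture that a camera, given by its name, has taken for a name from the list of things; names that differ only in an ending like _2 or _b are one class to them, and where a whole thing is asked for, a point or a joint stands for the part that bears it (a point fixed in the world has none). Each returns a list of dicts, best first, with "p" (0 to 1); they miss things now and then, are a little off and sometimes report something else, mostly with a low value. They report only what shows in the picture. A call takes as long as a camera call. They do not tell look-alikes from the thing itself.
- viewer.outline_of(camera, name): "pixels" (420x560 bool, what is visible of it) and "bbox" ([left, top, width, height] in pixels, round what is visible of it).
The state is a dict: "clock": time; "q": joint angles; "qd": joint speeds; "joint_torque": joint torques, N m; "tool_pos": TCP position; "eef_rot": TCP orientation; "contact_force": force on the tool from outside, world axes, zero at the start; "moment": the same for the moment, N m; "opening": opening from 0.0 (shut) to 1.0 (fully open).
Only numpy, scipy, OpenCV 4.12 (cv2) and the standard library are available. Lean on these libraries where they do the work, as an engineer would, in place of code of your own. Each camera call takes 0.05 s, during which the arm holds its last target.

TASK

Space the three mortar test bars on the drying plate for curing: with the spacer block held in the gripper, start at the fixed stop and work outwards, pressing the block fully down to the plate in each of the three gaps in turn, so that stop and bars end one block thickness apart, lying flat and square to the stop. Then put the spacer block back upright in its holder. Leave the other things on the bench where they are.

Things in the scene. Friction and masses are not known exactly. Their poses are not given: they have to be found in the camera images.
- stop_face (a point): Middle of the inner face of the stop on the drying plate, 13 mm above the plate's top. Plate: fixed, grey steel, 190 x 250 x 10 mm (top 10 mm above the bench); the stop is a fixed bar 190 long, 14 thick, 26 mm high along one short edge. y points square away from the stop along the row of bars, x along the stop, z up. Plate's middle line: x = 0.
- bar1_center (a point): Centre of the first mortar bar, next to the stop. Bars: grey, 160 (x) x 45 (y) x 34 (z) mm, about 0.5 kg, loose, lying on the plate along the stop; axes as the plate's, within 0.03 rad at the start; a 6 mm steel pin in each end. All bars start too near the stop and slide when pushed. Gap to the stop at the start: 13 to 19 mm; it is to be 25 mm.
- bar2_center (a point): Centre of the second (middle) mortar bar, same size. Once the first bar is rightly spaced, the gap between it and this bar is 13 to 19 mm, and is to be 25 mm.
- bar3_center (a point): Centre of the third mortar bar, same size, farthest from the stop. Once the second bar is rightly spaced, the gap between it and this bar is 13 to 19 mm, and is to be 25 mm.
- spacer_center (a point): Spacer block, 0.28 kg, standing in its holder, axes parallel to the holder's. Point: mid-length, mid-thickness, 41 mm above the foot. It is 25 thick (y), 90 long (x) and of slick white plastic up to 40 mm above the foot; above that a plain metal grip 45 long (x), 25 thick (y), up to 82 mm. Take the grip from above across the 25 mm, fingertips above 40 mm so that they clear the bars.
- spacer_nose (a point): Middle of the block's foot: 41 mm below spacer_center, 8.5 mm to its -y side. The block's -y face is flat from top to foot. On its +y side the lowest 28 mm are bevelled: the nose at the foot is 8 mm thick (4.5 to 12.5 mm on the -y side of the middle), full 25 mm from 28 mm up.
- spacer: The block as a whole (origin at the foot below spacer_center). In use its x and y lie along the plate's, the flat -y face close against the stop or the bar already spaced, the nose in the narrow gap; pressed down until the foot meets the plate, the bevel wedges the next bar outwards (+y). This takes only some 2 to 8 N.
- holder_seat (a point): Where spacer_center is when the block is home in its holder, 47 mm above the bench. Holder: grey plastic cradle fixed left or right of the plate, 112 (x) x 52 (y) x 28 mm high, open on top, floor 6 mm above the bench, 100 mm long inside; -y wall 3.5 mm clear of the block's flat face, a slope on the +y side carries the bevel. Axes as the block's in place.
- beaker: Bystander: glass beaker, 74 mm across, 75 mm high; origin under its centre.
- tin_a: Bystander: low round steel tin with lid, 61 mm across, 40 mm high, near the plate's open end; origin under its centre.
- tin_b: Bystander: a second such tin, beyond the plate; origin under its centre.
- weight: Bystander: brass weight 38 mm across, 50 mm high, just behind the stop; origin under its centre.
- spatula: Bystander: spatula 200 mm long lying beyond the plate.
Not all that is in view belongs to the job. Leave any brown or red look-alike of the spacer alone. Of the things that look like the part that bears holder_seat, the largest one is meant.

How it is judged:
On the way, in this order (a step that is already met when the one before it is completed fails the run):
1. the spacer, in the gripper, is fully down (nose within 5 mm of the plate) between the stop and the first bar, and that gap is 25 mm within 3 mm (z of spacer_nose in the frame of stop_face below -0.008 m and y of spacer_center in the frame of stop_face between 0.0065 and 0.0185 m and y of bar1_center in the frame of stop_face between 0.0445 and 0.0505 m and contact force between the fingers and spacer above 1 N and x of spacer_center in the frame of stop_face between -0.08 and 0.08 m), for 0.2 s.
2. the spacer, in the gripper, is fully down (nose within 5 mm of the plate) between the first and second bars, and that gap is 25 mm within 3 mm (z of spacer_nose in the frame of stop_face below -0.008 m and y of spacer_center in the frame of bar1_center between 0.029 and 0.041 m and y of bar2_center in the frame of bar1_center between 0.067 and 0.073 m and contact force between the fingers and spacer above 1 N and x of spacer_center in the frame of stop_face between -0.08 and 0.08 m), for 0.2 s.
3. the spacer, in the gripper, is fully down (nose within 5 mm of the plate) between the second and third bars, and that gap is 25 mm within 3 mm (z of spacer_nose in the frame of stop_face below -0.008 m and y of spacer_center in the frame of bar2_center between 0.029 and 0.041 m and y of bar3_center in the frame of bar2_center between 0.067 and 0.073 m and contact force between the fingers and spacer above 1 N and x of spacer_center in the frame of stop_face between -0.08 and 0.08 m), for 0.2 s.
At the end, for the whole second after the job is handed in: All three gaps (stop to bar 1, bar 1 to 2, bar 2 to 3) are 25 mm within 3 mm; bars flat on the plate, square to the stop within 0.06 rad, within 35 mm of its middle line; spacer upright (0.12 rad) in its holder, centre within 10 mm of holder_seat; all at rest (y of bar1_center in the frame of stop_face between 0.0445 and 0.0505 m and y of bar2_center in the frame of bar1_center between 0.067 and 0.073 m and y of bar3_center in the frame of bar2_center between 0.067 and 0.073 m and angle between the y axis of each of bar1_center, bar2_center, bar3_center and the y axis of stop_face, either way round below 0.06 rad and angle between each of bar1_center, bar2_center, bar3_center's own z axis and vertical below 0.05 rad and z of each of bar1_center, bar2_center, bar3_center in the frame of stop_face below 0.008 m and x of bar1_center in the frame of stop_face between -0.035 and 0.035 m and x of bar2_center in the frame of stop_face between -0.035 and 0.035 m and x of bar3_center in the frame of stop_face between -0.035 and 0.035 m and distance between spacer_center and holder_seat below 0.01 m and angle between spacer_center's own z axis and vertical below 0.12 rad and linear speed of each of bar1, bar2, bar3, spacer below 0.01 m/s); the robot touches nothing.
It fails at once if a bystander (beaker, tin, weight, spatula) is moved by more than 20 mm (distance of any of beaker, tin_a, tin_b, weight, spatula from where it was at the start of the episode above 0.02 m).
It also fails if it takes over 69 s, if anything falls off the work surface, if the arm or the gripper's body presses on something with over 40 N, if the wrist force passes 120 N, or if a joint passes its speed limit or range.

## Working session

There is one attempt and no reset: what is moved stays moved. The work goes in short steps, Python scripts to look and compute and a shell command to move; the robot and the scene stay as the last step left them, time stands still between calls to the robot, and variables do not carry over. Pictures are saved under pics/ and viewed, and the job is handed in when it is done.

```bash
ls; mkdir -p pics
python3 - <<'E'
from plant import r, viewer
import cv2
for n in ("scene","top","wrist"):
    im=viewer.snapshot(n); cv2.imwrite(f"pics/{n}0.png",im[:,:,::-1])
    p=viewer.camera_params(n); print(n,p["intrinsics"],p["world_to_cam"],[k for k in p])
s=r.get_state()
for k in s: print(k,s[k])
print(r.tcp_to_tips)
E
```

```text
pics
scene [[426.83767088   0.         282.03873199]
 [  0.         426.83767088 212.7749933 ]
 [  0.           0.           1.        ]] [[ 0.72461071  0.68890606 -0.01864824 -0.43225636]
 [-0.51087876  0.55512449  0.6563838   0.20145112]
 [ 0.46253887 -0.46609575  0.75419662 -1.2581011 ]
 [ 0.          0.          0.          1.        ]] ['intrinsics', 'world_to_cam']
top [[436.88797821   0.         282.53748596]
 [  0.         436.88797821 206.00513432]
 [  0.           0.           1.        ]] [[ 0.02713307 -0.99946494  0.01826568  0.03842858]
 [ 0.98250125  0.03003192  0.18381885 -0.54971607]
 [-0.18426905  0.01295848  0.98279041 -1.2186248 ]
 [ 0.          0.          0.          1.        ]] ['intrinsics', 'world_to_cam']
wrist [[314.75556887   0.         284.98354179]
 [  0.         314.75556887 213.40733593]
 [  0.           0.           1.        ]] [[ 0.36376145  0.93149009 -0.00195637 -0.62440686]
 [-0.89697982  0.3497167  -0.27041714  0.03715104]
 [-0.25120671  0.10012216  0.96274126 -0.39059423]
 [ 0.          0.          0.          1.        ]] ['intrinsics', 'world_to_cam']
clock 0.15
q [-1.1651972   0.68979064 -0.19455599  1.56607303  0.15731347  0.90245127
 -0.21507943]
qd [-0.00035754 -0.00187561  0.00043877 -0.00320474 -0.00119366 -0.00160066
  0.00255418]
joint_torque [-1.23163254e-04 -5.27858806e+01 -1.26811489e+00 -1.53587472e+01
 -5.25692606e-02  3.87822671e-03  1.18895673e-04]
tool_pos [0.2269172  0.58188649 0.25210395]
eef_rot [ 1.84775406e-01  9.82780549e-01 -6.59985631e-04 -8.21181836e-05]
contact_force [0.45047139 0.5941231  0.86816083]
moment [-0.01187908  0.0168357  -0.02082639]
opening 0.9975192745895951
0.014
```

View pics/scene0.png

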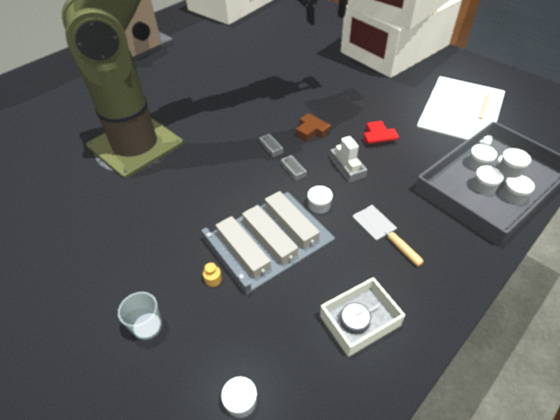

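View pics/top0.png

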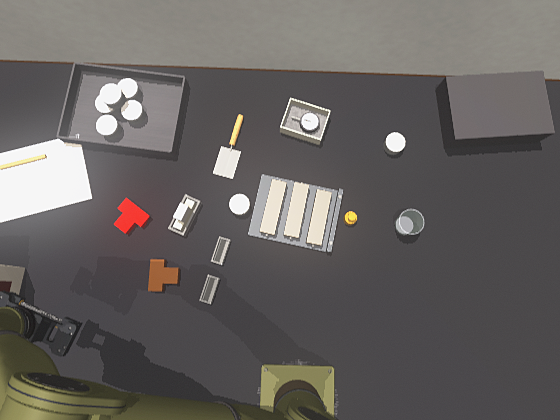

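View pics/wrist0.png

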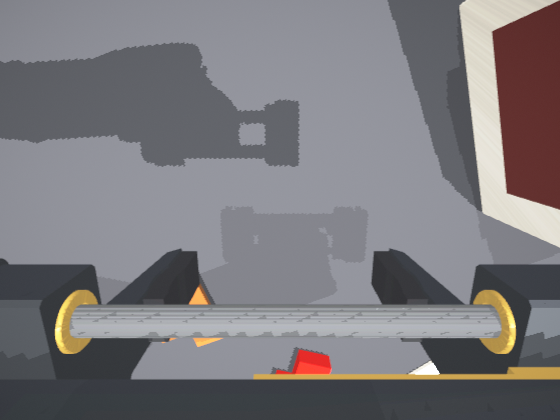

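```bash
cat > h.py <<'E'
import numpy as np, cv2
from plant import r, viewer
def snap(n,f):
    P=viewer.camera_params(n); im=viewer.snapshot(n); cv2.imwrite(f"pics/{f}.png",im[:,:,::-1]); 
    np.savez(f"pics/{f}.npz",K=P["intrinsics"],T=P["world_to_cam"]); return im
def cam(f):
    d=np.load(f"pics/{f}.npz"); return d["K"],d["T"]
def ray(f,u,v,z):
    K,T=cam(f); d=np.array([(u-K[0,2])/K[0,0],-(v-K[1,2])/K[1,1],-1.0])
    R=T[:3,:3]; c=-R.T@T[:3,3]; w=R.T@d; return c+w*(z-c[2])/w[2]
def proj(f,p):
    K,T=cam(f); q=T[:3,:3]@np.asarray(p)+T[:3,3]; return np.array([K[0,0]*q[0]/-q[2]+K[0,2],K[1,1]*-q[1]/-q[2]+K[1,2]])
def crop(f,x,y,w,h,s,g):
    im=cv2.imread(f"pics/{f}.png")[y:y+h,x:x+w]; cv2.imwrite(f"pics/{g}.png",cv2.resize(im,None,fx=s,fy=s,interpolation=cv2.INTER_CUBIC))
E
python3 - <<'E'
from h import *
for n in("scene","top","wrist"): snap(n,n+"1")
crop("top1",130,160,230,150,3.4,"t1c"); crop("scene1",190,120,200,150,4,"s1c")
for n in ("holder_seat","spacer","bar1_center","stop_face","tin_a"):
    for c in ("top","scene"):
        for o in viewer.outline_of(c,n): 
            ys,xs=np.nonzero(o["pixels"]); print(n,c,round(o["p"],2),o["bbox"],xs.mean().round(1),ys.mean().round(1),len(xs))
K,T=cam("wrist1"); print(-T[:3,:3].T@T[:3,3], r.get_state()["clock"])
for q in [(184,214)]: print(ray("top1",*q,0.02))
for q in [(262,176),(341,190),(329,250),(249,238)]: print(ray("top1",*q,0.01))
E
```

```text
holder_seat top 0.83 [197.9, 276.5, 21.6, 25.8] 209.3 289.5 352
holder_seat top 0.66 [211.9, 236.9, 18.4, 25.4] 220.5 251.0 311
holder_seat scene 0.89 [334.0, 146.8, 35.4, 35.9] 347.7 168.4 421
holder_seat scene 0.79 [259.8, 134.2, 22.5, 24.4] 271.1 144.9 313
holder_seat scene 0.62 [280.1, 153.5, 26.9, 26.0] 293.1 167.1 389
spacer top 0.94 [171.7, 200.0, 25.3, 29.0] 183.3 214.6 412
spacer top 0.85 [149.2, 259.8, 29.7, 34.8] 161.5 275.9 765
spacer top 0.58 [113.0, 200.8, 34.1, 30.4] 130.0 217.1 700
spacer scene 0.88 [293.7, 114.0, 35.6, 26.9] 311.6 127.1 588
spacer scene 0.8 [362.3, 121.2, 38.6, 22.7] 379.1 132.9 553
spacer scene 0.6 [336.6, 136.3, 25.9, 36.8] 349.1 153.5 597
bar1_center top 0.95 [308.8, 188.8, 21.6, 58.4] 318.2 218.0 903
bar1_center scene 0.82 [216.5, 217.1, 52.9, 59.1] 244.0 247.1 1497
stop_face scene 0.68 [204.2, 192.2, 134.7, 101.3] 264.8 250.5 2888
tin_a top 0.73 [382.7, 133.9, 22.5, 21.7] 393.8 144.1 359
tin_a top 0.54 [232.8, 194.0, 19.2, 22.5] 239.7 204.8 353
tin_a scene 0.75 [305.5, 187.0, 25.3, 25.3] 319.6 198.6 593
tin_a scene 0.7 [224.4, 376.8, 33.4, 39.8] 239.2 396.1 1194
[0.162365   0.60785962 0.3851111 ] 0.8
[0.52120674 0.34419611 0.02      ]
[0.64673222 0.11857626 0.01      ]
[ 0.61068932 -0.12191008  0.01      ]
[ 0.4281945  -0.08688209  0.01      ]
[0.45681447 0.15019145 0.01      ]
```

View pics/t1c.png

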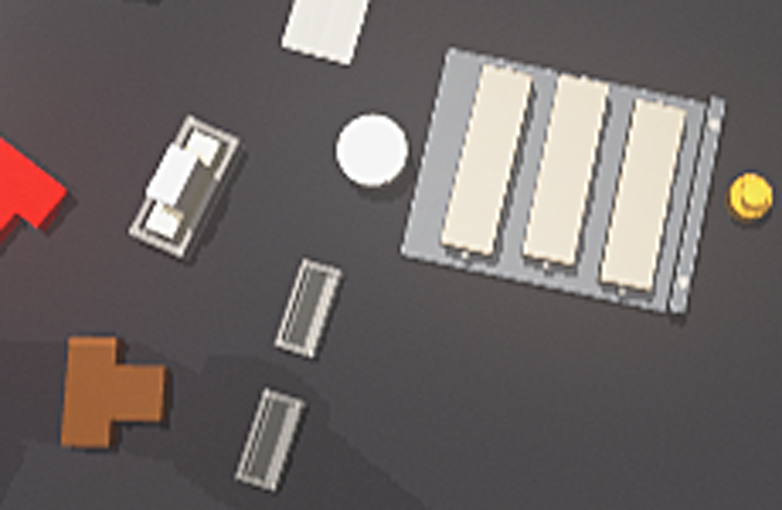

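View pics/s1c.png

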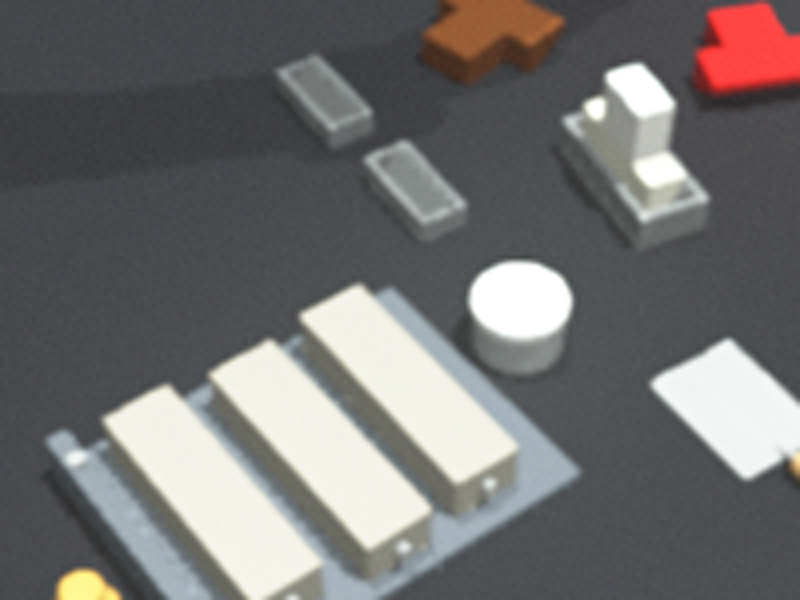

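```bash
python3 -m inch '[[0,[-4,-1,0],0],[0,[-9,-2.5,0],0],[0,[-13.5,-3.7,0],0],[0,[-18,-5,0],0],[0,[-22.5,-6.2,0],0],[0,[-27,-7.4,0],0],[0,[-31.5,-8.6,1],0],[0,[-36,-9.9,2],0],[0,[-40,-11,3],0],[0,[-42,-11.5,4],0],[0,[-42,-11.5,4],0],[0,[-42,-11.5,4],0]]' 10
python3 - <<'E'
from h import *
snap("wrist","w2")
E
```

```text
clock: 2.0
tool_pos: [0.575, 0.3244, 0.2125]
eef_rot: [0.184, 0.983, 0.001, -0.001]
contact_force: [-0.7, 0.9, 0.5]
opening: 1.004
```

View pics/w2.png

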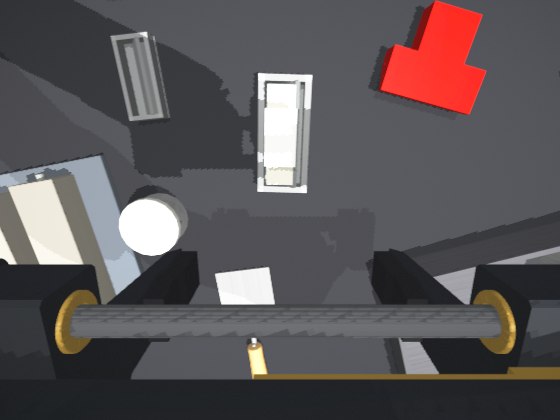

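Run:
```python
from h import *
crop("w2",225,55,120,150,4,"w2c")
print(r.get_state()["tool_pos"])
```

```text
[0.57444769 0.32544903 0.21301085]
```

View pics/w2c.png

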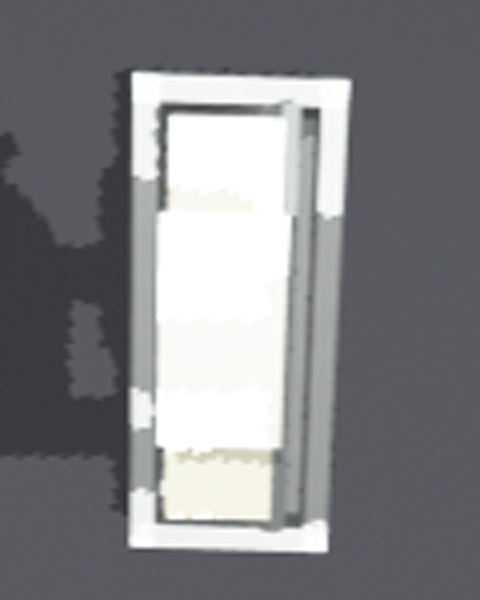

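Run:
```python
from h import *
def pts(l,z): return np.array([ray("w2",225+(u-1.5)/4,55+(v-1.5)/4,z)[:2] for u,v in l])
for nm,l,z in [("holder",[(132,70),(351,78),(328,552),(128,547)],.028),("grip",[(158,210),(297,213),(281,449),(153,446)],.088),("block",[(166,112),(288,112),(273,521),(161,521)],.046)]:
    p=pts(l,z); d=np.linalg.norm(p-np.roll(p,-1,0),axis=1)*1e3
    ax=(p[0]+p[1]-p[2]-p[3]); ay=(p[1]+p[2]-p[0]-p[3])
    print(nm,p.mean(0).round(4),d.round(1),np.degrees(np.arctan2(ax[1],ax[0])).round(1),np.degrees(np.arctan2(ay[1],ay[0])).round(1))
from scipy.spatial.transform import Rotation as R
Rt=R.from_quat(r.get_state()["eef_rot"]).as_matrix(); print(Rt.round(3), np.degrees(np.arctan2(Rt[1,1],Rt[0,1])))
```

```text
holder [0.5184 0.345 ] [ 51.  112.6  51.4 113. ] 157.0 67.1
grip [0.5176 0.3429] [27.  45.8 26.1 45.6] 155.9 67.5
block [0.5172 0.3424] [27.  91.7 27.  91.7] 157.1 68.8
[[-0.933  0.36  -0.002]
 [ 0.36   0.933  0.002]
 [ 0.002  0.002 -1.   ]] 68.89509442641227
```

```bash
python3 -m inch '[[0,[3,-0.2,2],1],[0,[5,-0.3,5],2],[0,[6.1,-0.3,8],2],[0,[6.1,-0.3,8],2],[0,[6.1,-0.3,8],2],[0,[6.1,-0.3,8],2]]'
python3 - <<'E'
from h import *
from scipy.spatial.transform import Rotation as R
snap("wrist","w3")
s=r.get_state();Rt=R.from_quat(s["eef_rot"]).as_matrix(); print(s["clock"],s["tool_pos"],Rt.round(3),np.degrees(np.arctan2(Rt[1,1],Rt[0,1])))
d=np.array([.5175,.343])-s["tool_pos"][:2]; print(Rt[:2,:2].T@d*100)
E
```

```text
clock: 2.65
tool_pos: [0.52, 0.3431, 0.1347]
eef_rot: [0.202, 0.979, 0.001, 0.001]
contact_force: [-0.3, -0.0, -0.8]
opening: 1.0
2.7 [0.520248   0.34274162 0.13468582] [[-0.918  0.396  0.003]
 [ 0.396  0.918  0.002]
 [-0.002  0.003 -1.   ]] 66.6666269836206
[ 0.26255873 -0.0851176 ]
```

View pics/w3.png

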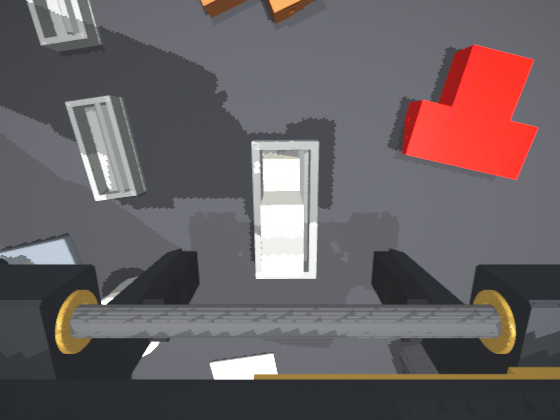

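```bash
python3 -m inch '[[0,[0.2,-0.1,3.5],0],[0,[0.2,-0.1,6],0],[0,[0.2,-0.1,6.9],0],[0,[0.2,-0.1,6.9],0],[0,[0.2,-0.1,6.9],0],[0.8,[0.2,-0.1,6.9],0],[0.8,[0.2,-0.1,6.9],0],[0.8,[0.2,-0.1,6.9],0],[0.8,[0.2,-0.1,6.9],0],[0.8,[0.2,-0.1,6.9],0],[0.8,[0.2,-0.1,6.9],0],[0.8,[0.2,-0.1,6.9],0]]' 40
python3 - <<'E'
from h import *
from scipy.spatial.transform import Rotation as R
snap("wrist","w4")
s=r.get_state();Rt=R.from_quat(s["eef_rot"]).as_matrix(); print(s["clock"],s["tool_pos"],s["opening"]*88,s["contact_force"],s["moment"],np.degrees(np.arctan2(Rt[1,1],Rt[0,1])))
E
```

```text
clock: 3.9
tool_pos: [0.5164, 0.3419, 0.0637]
eef_rot: [0.202, 0.979, 0.0, -0.0]
contact_force: [0.2, 0.3, -0.8]
opening: 0.388
3.95 [0.51640067 0.34183415 0.06367991] 30.560651992385854 [ 0.14143096 -0.24373647 -1.00109034] [ 0.02325954 -0.03291452 -0.00120876] 66.70004432620004
```

View pics/w4.png

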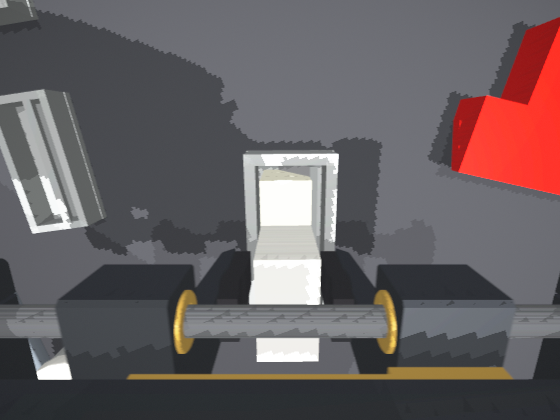

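```bash
python3 -m inch '[[0.8,[0,0,0],0],[0.8,[0,0,0],0],[0.8,[0,0,0],0],[0.8,[0,0,0],0]]' 40
python3 - <<'E'
from h import *
snap("top","t5"); snap("wrist","w5")
s=r.get_state(); print(s["clock"],s["tool_pos"],s["opening"]*88,s["contact_force"],s["moment"])
E
```

```text
clock: 4.35
tool_pos: [0.5164, 0.3419, 0.0637]
eef_rot: [0.202, 0.979, 0.0, -0.0]
contact_force: [-0.6, -0.0, -0.7]
opening: 0.277
4.45 [0.51642707 0.34185679 0.06370484] 24.587200381970327 [0.05161079 0.41059015 0.10202941] [ 0.04683604 -0.01649721 -0.00718667]
```

```bash
python3 -m inch '[[0.8,[0,0,-2],0],[0.8,[0,0,-5],0],[0.8,[0,0,-8.5],0],[0.8,[-1.5,-2,-11.5],0],[0.8,[-4,-5.5,-13.6],-2],[0.8,[-7,-9.5,-13.6],-4],[0.8,[-10,-13.5,-13.6],-7],[0.8,[-13,-17.5,-13.6],-10],[0.8,[-16,-21.5,-13.6],-13],[0.8,[-18.5,-25,-13.6],-14],[0.8,[-20,-27.2,-13.6],-14],[0.8,[-20.5,-27.8,-13.6],-14],[0.8,[-20.5,-27.8,-13.6],-14],[0.8,[-20.5,-27.8,-13.6],-14],[0.8,[-20.5,-27.8,-13.6],-14]]' 40
python3 - <<'E'
from h import *
snap("wrist","w6")
s=r.get_state(); print(s["clock"],s["tool_pos"],s["eef_rot"],s["opening"]*88,s["contact_force"],s["moment"])
E
```

```text
clock: 5.95
tool_pos: [0.5944, 0.0082, 0.1998]
eef_rot: [0.079, 0.997, 0.001, -0.0]
contact_force: [0.5, 0.9, -4.0]
opening: 0.28
6.0 [0.59442795 0.00792779 0.19978202] [ 7.93595271e-02  9.96845839e-01  6.46787709e-04 -1.44362991e-04] 24.663355352780563 [ 0.53255757  0.33837125 -2.97592375] [ 0.02150066 -0.00120876  0.00492367]
```

View pics/w6.png

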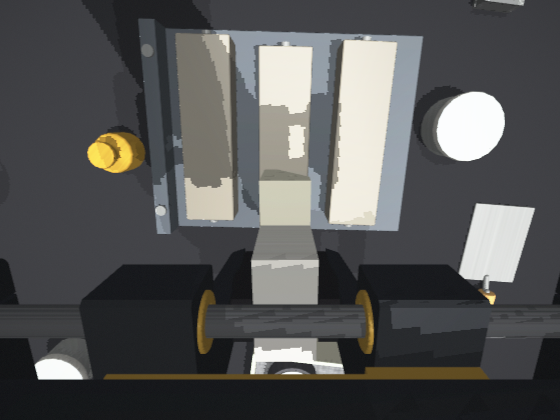

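Run:
```python
from h import *
crop("w6",130,10,150,115,5.2,"w6a"); crop("w6",130,125,150,115,5.2,"w6b")
crop("w6",280,10,150,115,5.2,"w6c"); crop("w6",280,125,150,115,5.2,"w6d")
```

```text
(no output)
```

View pics/w6a.png

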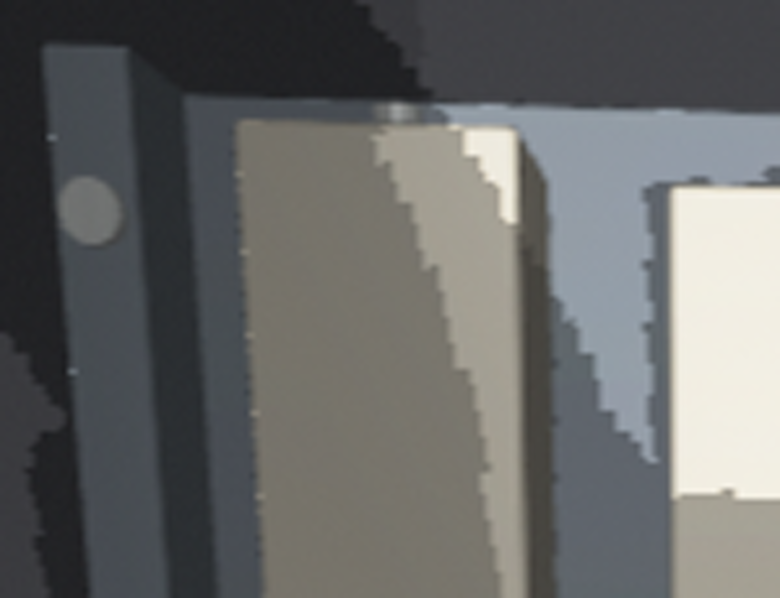

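View pics/w6b.png

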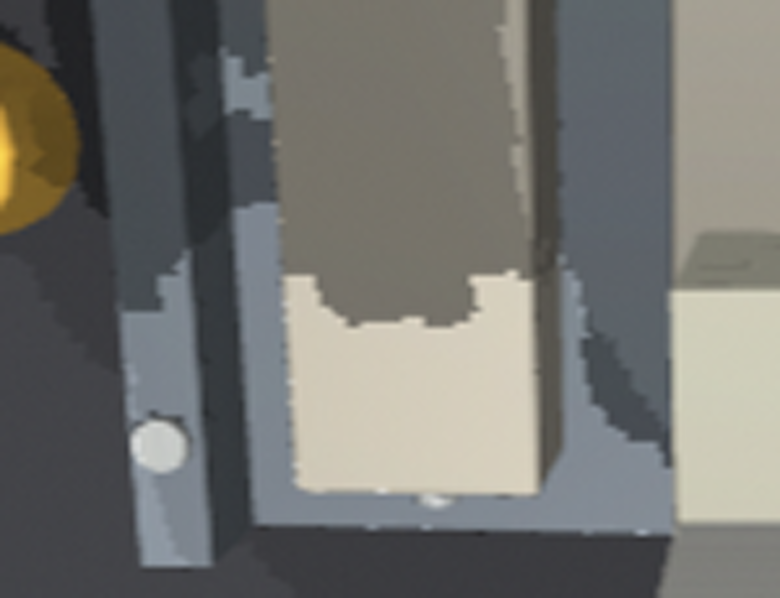

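View pics/w6c.png

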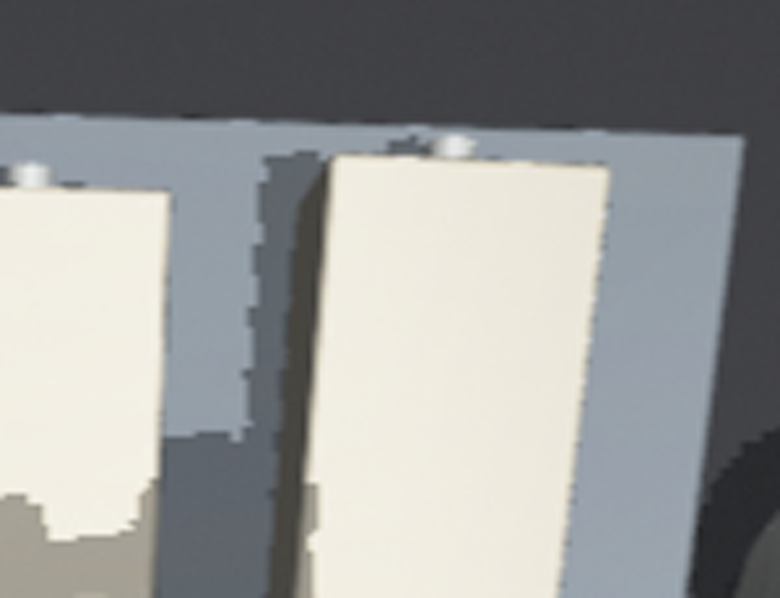

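View pics/w6d.png

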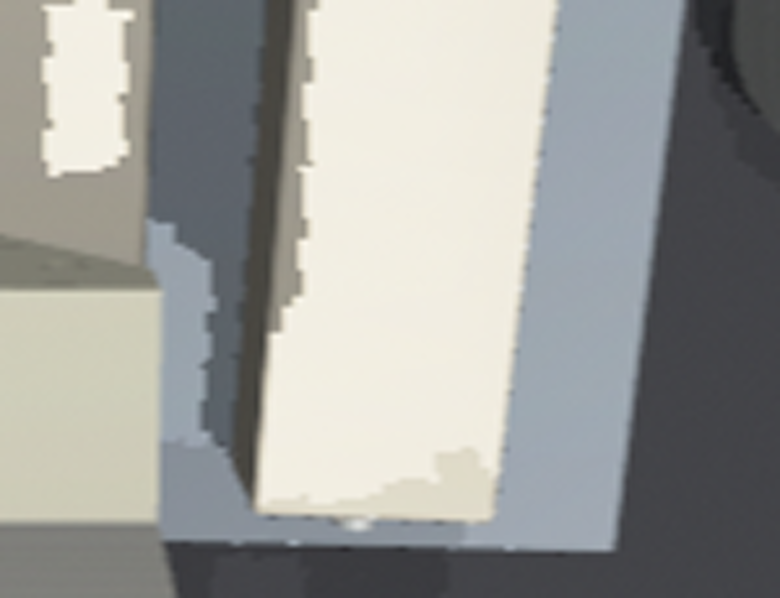

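```bash
cat > m.py <<'E'
from h import *
O=dict(a=(130,10),b=(130,125),c=(280,10),d=(280,125))
def P(f,c,u,v,z,O=O,s=5.2): return ray(f,O[c][0]+(u+.5)/s-.5,O[c][1]+(v+.5)/s-.5,z)
E
python3 - <<'E'
from m import *
p=lambda c,u,v,z: P("w6",c,u,v,z)[:2]
so1,si1,so2,si2=p("a",43,44,.036),p("a",127,46,.036),p("b",141,567,.036),p("b",211,566,.036)
b1,b2=p("a",185,95,.01),p("b",252,524,.01); e1,e2=p("c",744,137,.01),p("d",615,550,.01)
ang=lambda v:np.degrees(np.arctan2(v[1],v[0])).round(2)
for a,b,n in [(so2,so1,"stop outer"),(si2,si1,"stop inner"),(b2,b1,"base"),(e2,e1,"open end"),(e1,b1,"far"),(e2,b2,"near")]: print(n,(np.linalg.norm(a-b)*1e3).round(1),ang(b-a))
th=np.radians(np.mean([ang(so1-so2),ang(si1-si2),ang(b1-b2),ang(e1-e2)])-180)
X=np.array([np.cos(th),np.sin(th)]);Y=np.array([-X[1],X[0]])
F=(si1+si2)/4+(b1+b2)/4; print("theta",np.degrees(th),"F",F,"si",(si1+si2)/2,"base",(b1+b2)/2,"from end",(e1+e2)/2-Y*.236)
def loc(q): return (np.array([X@(q-F),Y@(q-F)])*1e3).round(1)
for n,q in dict(so1=so1,so2=so2,si1=si1,si2=si2,b1=b1,b2=b2,e1=e1,e2=e2).items(): print(n,loc(q))
bars=dict(b1=[("a",237,120),("a",517,127),("b",538,494),("b",295,489)],b2=[("a",672,186),("c",169,194),("d",143,250),("b",672,220)],b3=[("c",331,155),("c",609,168),("d",495,521),("d",256,512)])
for n,l in bars.items():
    q=[loc(p(*t,.044)) for t in l]; print(n,*q,np.mean(q,0).round(1))
s=r.get_state()["tool_pos"][:2]; print("tool loc",loc(s))
np.savez("plate.npz",th=th,F=F)
E
```

```text
stop outer 190.0 169.32
stop inner 189.5 169.31
base 189.4 169.19
open end 188.5 169.48
far 236.1 -100.71
near 237.0 -100.51
theta -10.675000000000011 F [ 0.51705136 -0.09219064] si [ 0.51708242 -0.09198345] base [ 0.51702029 -0.09239783] from end [ 0.51687221 -0.09179859]
so1 [-94.7 -13.2]
so2 [ 95.3 -13.2]
si1 [-94.8   0.2]
si2 [94.8  0.2]
b1 [-94.7   0. ]
b2 [94.7 -0.4]
e1 [-94.5 236.1]
e2 [ 94.  236.6]
b1 [-82.7  19.7] [-82.9  63.8] [76.2 64.3] [76.5 19.7] [-3.2 41.9]
b2 [-75.1  88.3] [-75.2 132.4] [ 29.3 133.1] [25.3 88.7] [-23.9 110.6]
b3 [-81.5 157.8] [-80.8 202.1] [ 77.8 200.5] [ 77.2 156.2] [ -1.8 179.1]
tool loc [ 57.5 112.7]
```

```bash
python3 -m inch '[[0.8,[2,-3.2,1],1],[0.8,[4,-6.4,2.5],1.6],[0.8,[5.5,-8.8,5],1.6],[0.8,[6,-9.6,7],1.6],[0.8,[6,-9.6,8.2],1.6],[0.8,[6,-9.6,8.2],1.6],[0.8,[6,-9.6,8.2],1.6],[0.8,[6,-9.6,8.2],1.6]]' 40
cat >> m.py <<'E'
from scipy.spatial.transform import Rotation as R
_d=np.load("plate.npz"); th=float(_d["th"]);F=_d["F"];X=np.array([np.cos(th),np.sin(th)]);Y=np.array([-X[1],X[0]])
def loc(q): q=np.asarray(q)[:2]; return (np.array([X@(q-F),Y@(q-F)])*1e3).round(1)
def st():
    s=r.get_state();Rt=R.from_quat(s["eef_rot"]).as_matrix()
    f=s["contact_force"]; print("t",round(s["clock"],2),"loc",loc(s["tool_pos"]),"z",(s["tool_pos"][2]*1e3).round(1),"yaw rel",(np.degrees(np.arctan2(Rt[1,1],Rt[0,1])-th)-90).round(2),"tilt",Rt[2,:2].round(4),"F plate",(X@f[:2]).round(1),(Y@f[:2]).round(1),f[2].round(1),"open",(s["opening"]*88).round(1))
E
python3 - <<'E'
from m import *
snap("wrist","w7");snap("scene","s7"); st()
E
```

```text
clock: 6.8
tool_pos: [0.5216, -0.0782, 0.1186]
eef_rot: [0.094, 0.996, 0.001, 0.001]
contact_force: [-0.1, -0.0, -2.2]
opening: 0.277Traceback (most recent call last):
  File "<stdin>", line 2, in <module>
  File "m.py", line 9, in st
    f=s["contact_force"]; print("t",round(s["clock"],2),"loc",loc(s["tool_pos"]),"z",(s["tool_pos"][2]*1e3).round(1),"yaw rel",(np.degrees(np.arctan2(Rt[1,1],Rt[0,1])-th)-90).round(2),"tilt",Rt[2,:2].round(4),"F plate",(X@f[:2]).round(1),(Y@f[:2]).round(1),f[2].round(1),"open",(s["opening"]*88).round(1))
                                                                                                                                                                                                                                                                                      ^^^^^^^^^^^^^^^^^^^^^^^
AttributeError: 'float' object has no attribute 'round'
```

View pics/w7.png

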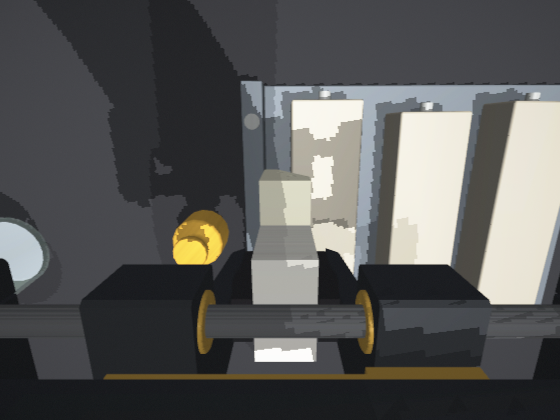

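```bash
sed -i 's/(s\["opening"\]\*88).round(1)/round(s["opening"]*88,1)/' m.py
python3 - <<'E'
from m import *
st()
# stop inner edge check from this view: row 100..160
crop("w7",225,70,150,115,5.2,"w7a")
s=r.get_state();Rt=R.from_quat(s["eef_rot"]).as_matrix();print(Rt.round(4))
E
```

```text
t 6.9 loc [ 1.5 13.8] z 118.5 yaw rel -0.17 tilt [-0.0021  0.0007] F plate -0.2 0.1 -2.9 open 24.6
[[-9.822e-01  1.881e-01  2.200e-03]
 [ 1.881e-01  9.822e-01  3.000e-04]
 [-2.100e-03  7.000e-04 -1.000e+00]]
```

View pics/w7a.png

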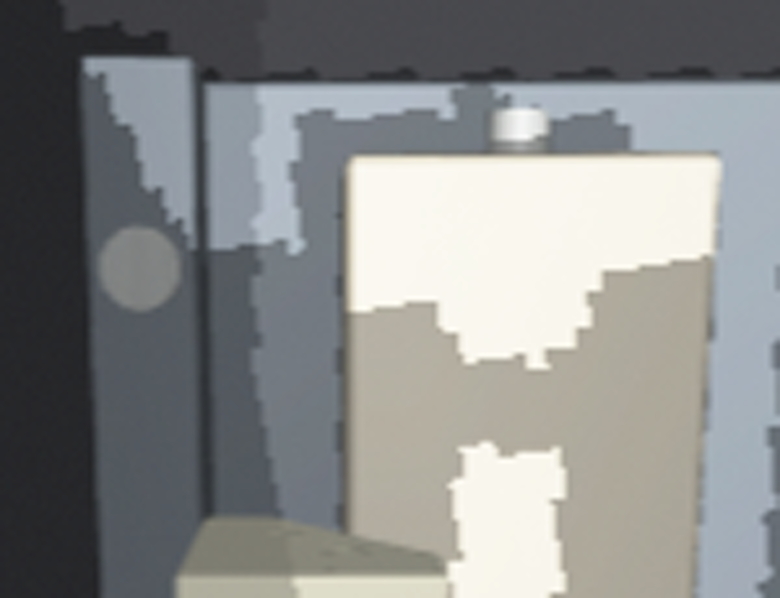

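Run:
```python
from m import *
O={"a":(225,70)}
p=lambda u,v,z: loc(P("w7","a",u,v,z,O))
for n,u,v,z in [("stop in",193,60,.036),("stop in",203,430,.036),("bar1",348,158,.044),("bar1",345,500,.044),("bar1R",720,158,.044),("nose-",203,518,.0608),("nose+",285,518,.0608),("sh-",178,576,.1008),("sh+",446,576,.1008)]: print(n,p(u,v,z))
```

```text
stop in [-94.3   0.5]
stop in [-49.8   0.7]
bar1 [-82.4  19.3]
bar1 [-41.7  19. ]
bar1R [-82.3  63.7]
nose- [-41.8   2.2]
nose+ [-41.8  11.7]
sh- [-41.9   2.4]
sh+ [-41.8  27.3]
```

```bash
python3 -m inch '[[0.8,[0,0,1.5],0],[0.8,[0,0,2.7],0],[0.8,[0,0,3.1],0],[0.8,[0,-0.1,3.3],0],[0.8,[0,-0.1,3.6],0],[0.8,[0,-0.1,3.9],0],[0.8,[0,-0.1,4.0],0]]' 40
python3 - <<'E'
from m import *
st()
E
```

```text
clock: 7.6
tool_pos: [0.5208, -0.08, 0.0782]
eef_rot: [0.095, 0.996, 0.0, 0.001]
contact_force: [0.9, 2.9, 5.4]
opening: 0.279
t 7.6 loc [ 1.4 12.6] z 78.2 yaw rel -0.19 tilt [-0.0022  0.0011] F plate 0.4 3.0 5.4 open 24.6
```

```bash
python3 -m inch '[[0.8,[0,0.03,0.3],0],[0.8,[0,0.03,0.6],0],[0.8,[0,0.03,0.9],0],[0.8,[0,0.03,1.1],0],[0.8,[0,0.03,1.2],0],[0.8,[0,0.03,1.2],0]]' 40
python3 - <<'E'
from m import *
st();snap("wrist","w8");snap("scene","s8"); crop("scene8" if 0 else "s8",190,150,200,150,4,"s8c")
E
```

```text
clock: 8.2
tool_pos: [0.5203, -0.0798, 0.0676]
eef_rot: [0.095, 0.996, -0.0, 0.001]
contact_force: [-2.9, 3.1, 21.4]
opening: 0.277
t 8.2 loc [ 0.9 12.8] z 67.6 yaw rel -0.19 tilt [-0.0019  0.0002] F plate -3.4 2.6 21.4 open 24.4
```

View pics/w8.png

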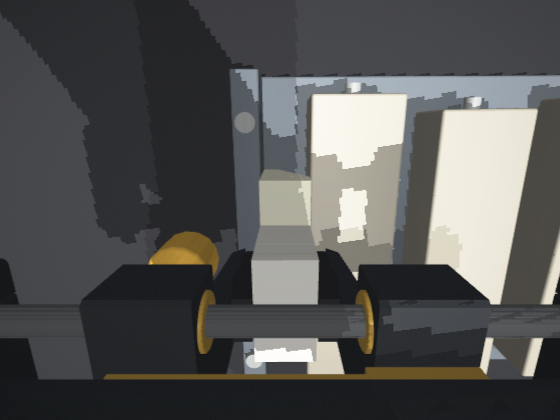

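View pics/s8c.png

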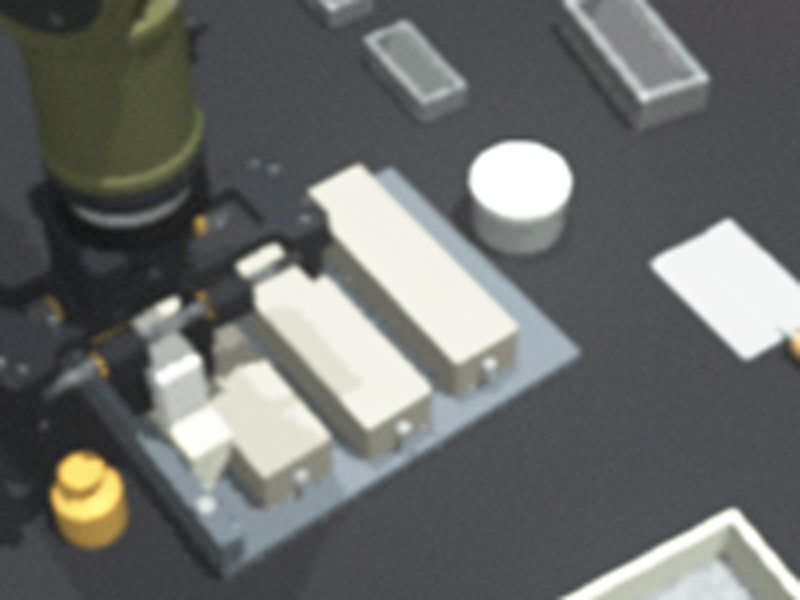

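Run:
```python
from m import *
crop("w8",225,60,150,115,5.2,"w8a")
crop("w8",375,60,150,115,5.2,"w8b")
```

```text
(no output)
```

View pics/w8a.png

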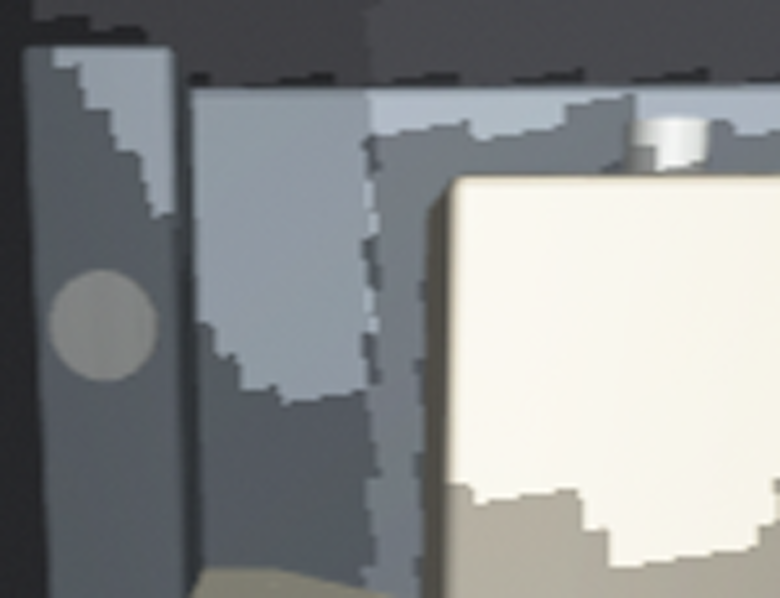

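View pics/w8b.png

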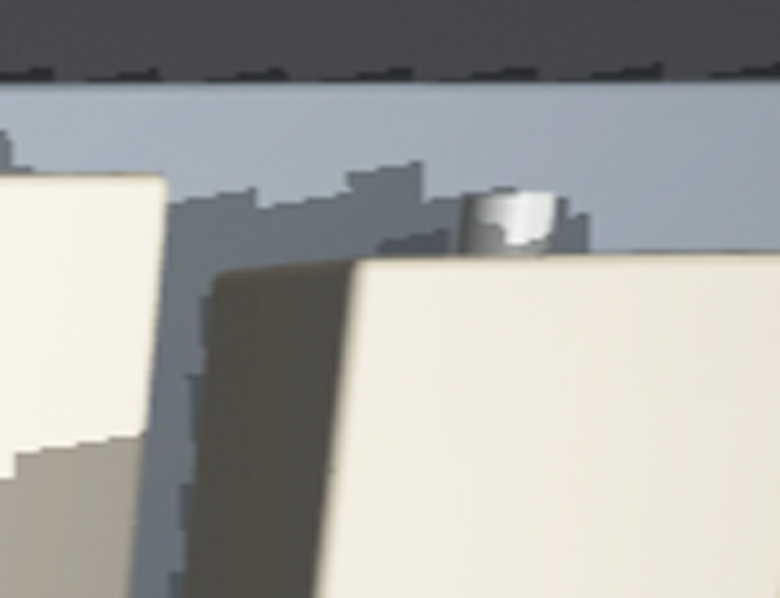

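Run:
```python
from m import *
O={"a":(225,60),"b":(375,60)}
for n,c,u,v,z in [("stop in","a",174,48,.036),("stop in","a",183,480,.036),("bar1L","a",452,178,.044),("bar1L","a",444,480,.044),("bar1R","b",167,177,.044),("bar1R","b",130,590,.044),("bar2L","b",358,262,.044),("bar2L","b",318,590,.044)]: print(n,loc(P("w8",c,u,v,z,O)))
```

```text
stop in [-94.5   0.6]
stop in [-55.2   0.4]
bar1L [-82.4  25.8]
bar1L [-55.8  25.6]
bar1R [-82.3  70.1]
bar1R [-45.3  70.3]
bar2L [-75.   88.2]
bar2L [-45.2  88.3]
```

```bash
python3 -m inch '[[0.8,[0,0,0],0],[0.8,[0,0.03,-0.4],0],[0.8,[0,0.05,-1.2],0],[0.8,[0,0.05,-2.5],0],[0.8,[0,0.05,-4.2],0],[0.8,[0,0.3,-5.5],0],[0.8,[0,2,-6],0],[0.8,[0,4.5,-6],0],[0.8,[0,6.5,-6],0],[0.8,[0,7.15,-6],0],[0.8,[0,7.15,-6],0],[0.8,[0,7.15,-6],0],[0.8,[0,7.15,-6],0],[0.8,[0,7.15,-6],0]]' 40
python3 - <<'E'
from m import *
st();snap("wrist","w9"); crop("w9",200,70,150,115,5.2,"w9a");crop("w9",60,70,150,115,5.2,"w9b")
E
```

```text
clock: 9.7
tool_pos: [0.5331, -0.0115, 0.1256]
eef_rot: [0.096, 0.995, -0.0, -0.0]
contact_force: [1.3, -0.4, -2.5]
opening: 0.281
t 9.7 loc [ 0.8 82.2] z 125.6 yaw rel -0.34 tilt [ 0.0005 -0.0009] F plate 1.3 -0.1 -2.5 open 24.7
```

View pics/w9.png

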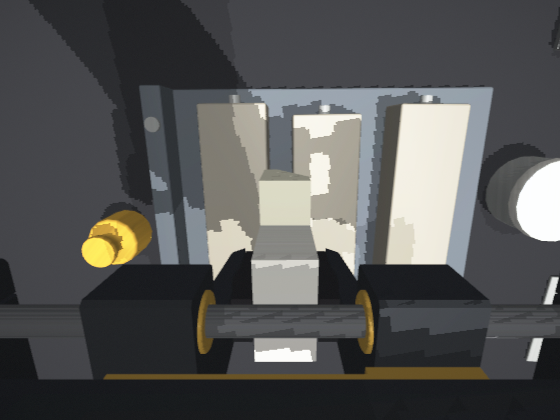

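View pics/w9a.png

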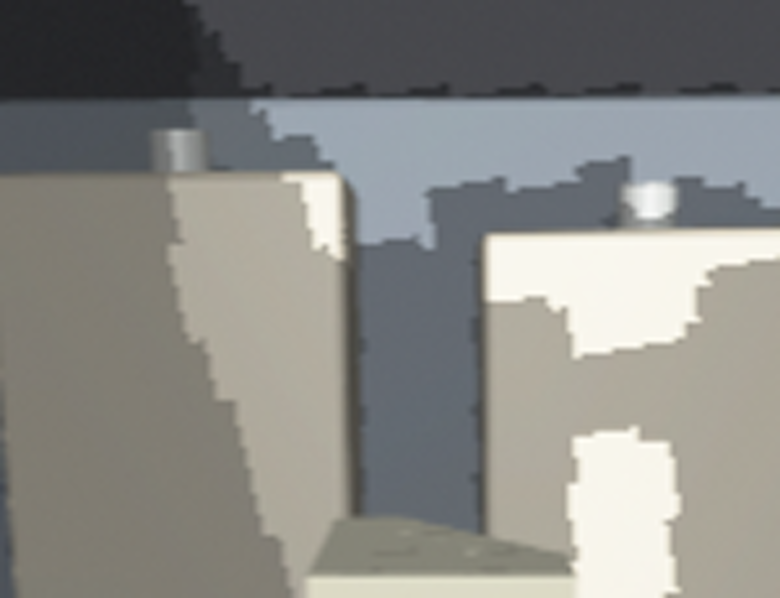

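View pics/w9b.png

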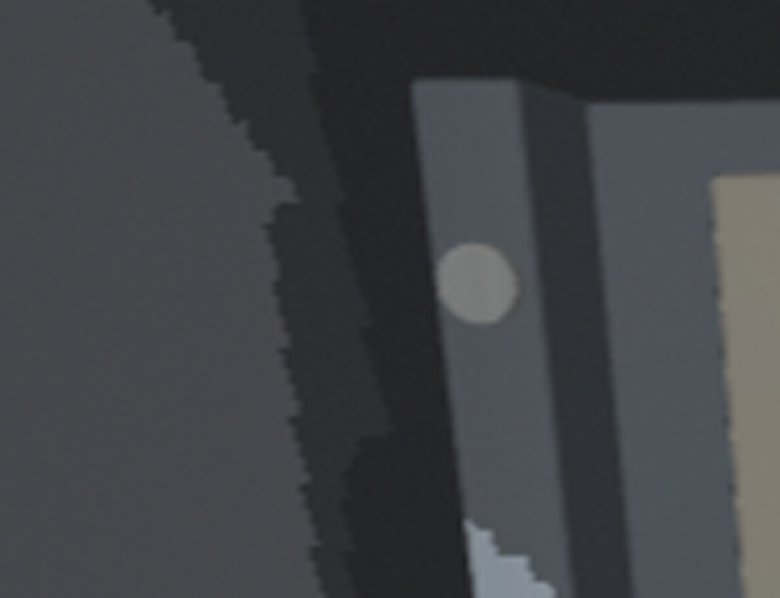

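Run:
```python
from m import *
st()
O={"a":(200,70),"b":(60,70)}
for n,c,u,v,z in [("stop in","b",518,80,.036),("stop in","b",566,560,.036),("bar1L","b",713,176,.044),("bar1L","b",739,560,.044),("bar1R","a",344,173,.044),("bar1R","a",350,500,.044),("bar2L","a",484,233,.044),("bar2L","a",486,500,.044),("nose-","a",340,517,.0679),("nose+","a",420,517,.0679),("sh-","a",308,577,.1079),("sh+","a",573,577,.1079)]: print(n,loc(P("w9",c,u,v,z,O)))
```

```text
t 9.75 loc [ 0.8 82.6] z 125.6 yaw rel -0.31 tilt [ 0.0003 -0.0006] F plate -0.6 -0.2 -2.7 open 24.9
stop in [-94.7   0.2]
stop in [-33.5  -0.2]
bar1L [-82.5  26.1]
bar1L [-34.6  25.6]
bar1R [-82.5  70.6]
bar1R [-42.2  70.5]
bar2L [-75.3  88. ]
bar2L [-42.1  88.3]
nose- [-43.2  70.7]
nose+ [-43.1  80. ]
sh- [-43.   70.3]
sh+ [-42.8  94.8]
```

```bash
python3 -m inch '[[0.8,[0,0.17,0.3],-0.3],[0.8,[0,0.17,1.3],-0.3],[0.8,[0,0.17,2.3],-0.3],[0.8,[0,0.17,3.2],-0.3],[0.8,[0,0.15,3.7],-0.3],[0.8,[0,0.12,3.8],-0.3],[0.8,[0,0.12,3.8],-0.3]]' 40
python3 - <<'E'
from m import *
st();snap("wrist","w10"); crop("w10",200,70,150,115,5.2,"w10a")
E
```

```text
clock: 10.45
tool_pos: [0.5331, -0.0096, 0.0874]
eef_rot: [0.093, 0.996, -0.001, -0.001]
contact_force: [-1.0, -2.3, -1.5]
opening: 0.278
t 10.45 loc [ 0.4 84.1] z 87.4 yaw rel 0.04 tilt [ 0.0012 -0.0013] F plate -0.5 -2.5 -1.5 open 24.5
```

View pics/w10a.png

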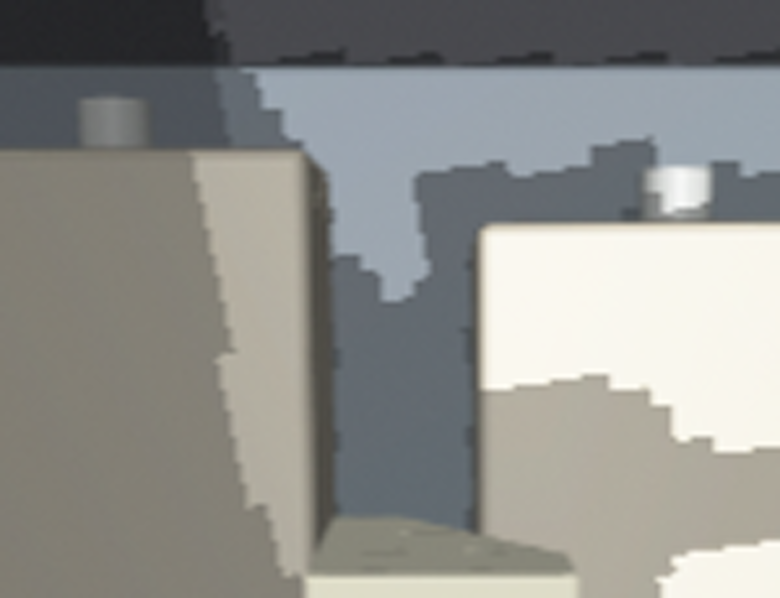

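```bash
python3 -m inch '[[0.8,[0,-0.05,0.3],0],[0.8,[0,-0.05,0.6],0],[0.8,[0,-0.05,0.9],0],[0.8,[0,-0.05,1.2],0],[0.8,[0,-0.05,1.5],0],[0.8,[0,-0.05,1.8],0],[0.8,[0,-0.05,2.0],0],[0.8,[0,-0.05,2.1],0],[0.8,[0,-0.05,2.1],0],[0.8,[0,-0.05,2.1],0]]' 40
python3 - <<'E'
from m import *
st();snap("wrist","w11"); crop("w11",190,60,150,115,5.2,"w11a"); crop("w11",50,60,150,115,5.2,"w11b"); crop("w11",340,60,150,115,5.2,"w11c");st()
E
```

```text
clock: 11.5
tool_pos: [0.5334, -0.0084, 0.0676]
eef_rot: [0.092, 0.996, 0.0, 0.0]
contact_force: [-3.4, -2.3, 11.5]
opening: 0.277
t 11.5 loc [ 0.6 85.3] z 67.6 yaw rel 0.12 tilt [-0.0002  0.0008] F plate -2.9 -2.9 11.5 open 24.4
t 11.55 loc [ 0.5 85.4] z 67.6 yaw rel 0.13 tilt [-0.0002  0.0008] F plate -2.1 -2.4 11.0 open 24.6
```

View pics/w11a.png

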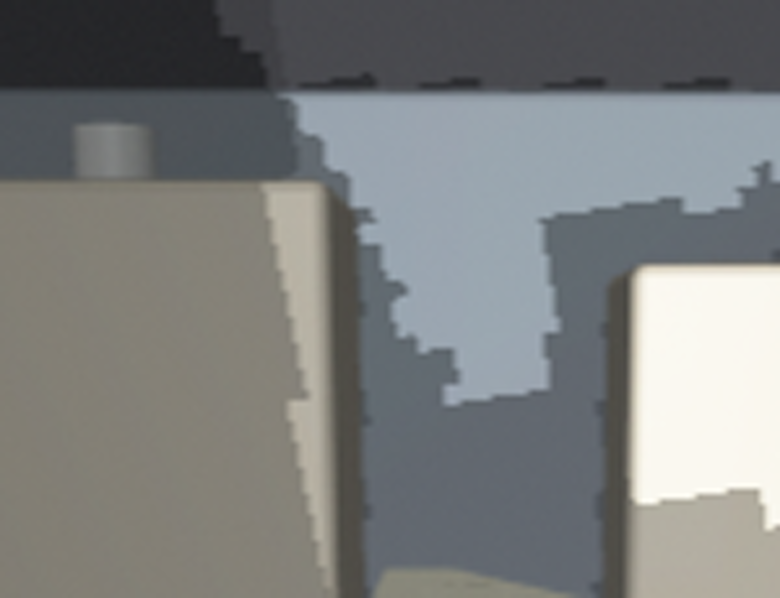

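View pics/w11b.png

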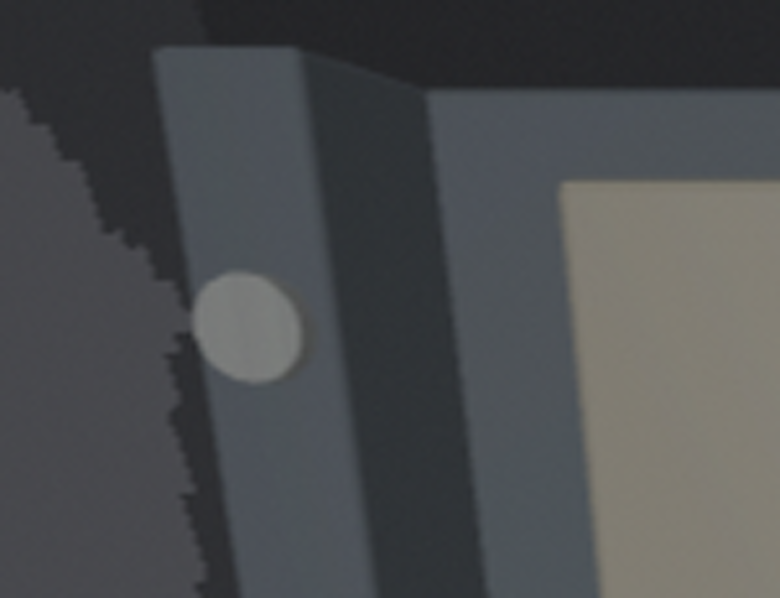

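View pics/w11c.png

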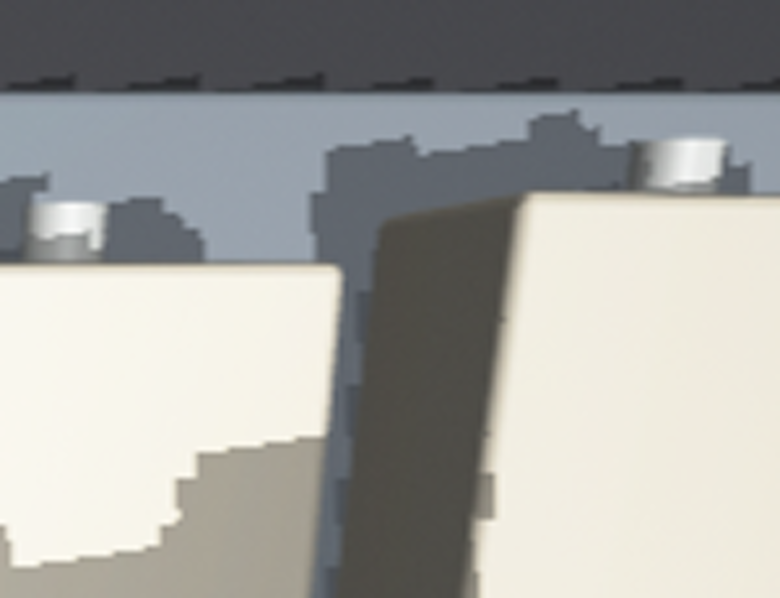

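Run:
```python
from m import *
O={"a":(190,60),"b":(50,60),"c":(340,60)}
for n,c,u,v,z in [("stop in","b",300,48,.036),("stop in","b",372,540,.036),("bar1L","b",561,183,.044),("bar1L","b",599,560,.044),("bar1R","a",327,182,.044),("bar1R","a",336,560,.044),("bar2L","a",634,267,.044),("bar2L","a",626,560,.044),("bar2R","c",341,267,.044),("bar2R","c",312,580,.044),("bar3L","c",521,196,.044),("bar3L","c",470,570,.044),("nose-","a",384,570,.01),("nose+","a",455,570,.01)]: print(n,loc(P("w11",c,u,v,z,O)))
st()
```

```text
stop in [-94.8   0.2]
stop in [-49.6   0.6]
bar1L [-82.4  26.1]
bar1L [-48.7  26.1]
bar1R [-82.6  70.4]
bar1R [-48.8  70.4]
bar2L [-75.4  98.2]
bar2L [-48.8  98. ]
bar2R [-75.4 142.4]
bar2R [-47.  142.6]
bar3L [-81.5 158. ]
bar3L [-47.9 157.6]
nose- [-43.2  72.7]
nose+ [-43.2  80.9]
t 11.55 loc [ 0.5 85.4] z 67.6 yaw rel 0.13 tilt [-0.0002  0.0008] F plate -2.1 -2.4 11.0 open 24.6
```

```bash
python3 -m inch '[[0.8,[0,0,0],0],[0.8,[0,0,0],0],[0.8,[0,-0.05,-0.4],0],[0.8,[0,-0.05,-1.2],0],[0.8,[0,-0.05,-2.5],0],[0.8,[0,-0.05,-4.2],0],[0.8,[0,0.3,-5.5],0],[0.8,[0,2,-6],0],[0.8,[0,4.5,-6],0],[0.8,[0,6.5,-6],0],[0.8,[0,7.15,-6],0],[0.8,[0,7.15,-6],0],[0.8,[0,7.15,-6],0],[0.8,[0,7.15,-6],0],[0.8,[0,7.15,-6],0],[0.8,[0,7.15,-6],0],[0.8,[0,7.15,-6],0],[0.8,[0,7.15,-6],0]]' 40
python3 - <<'E'
from m import *
st();snap("wrist","w12"); crop("w12",200,70,150,115,5.2,"w12a");crop("w12",80,70,150,115,5.2,"w12b");st()
E
```

```text
clock: 13.35
tool_pos: [0.5467, 0.0607, 0.1267]
eef_rot: [0.093, 0.996, 0.0, 0.0]
contact_force: [-0.5, 0.1, -2.7]
opening: 0.278
t 13.35 loc [  0.8 155.7] z 126.7 yaw rel 0.05 tilt [-0.      0.0001] F plate -0.5 -0.0 -2.7 open 24.5
t 13.4 loc [  0.8 155.8] z 126.7 yaw rel 0.06 tilt [0.0001 0.    ] F plate 0.4 0.2 -2.7 open 24.6
```

View pics/w12.png

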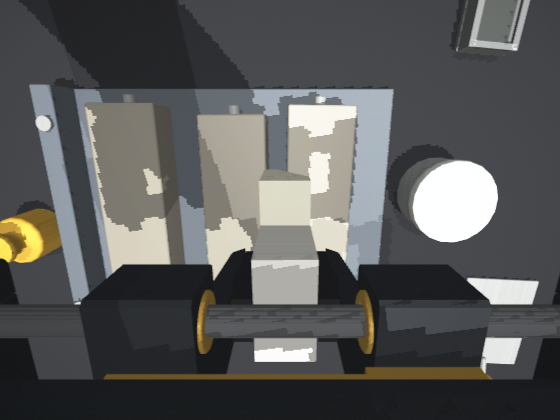

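View pics/w12a.png

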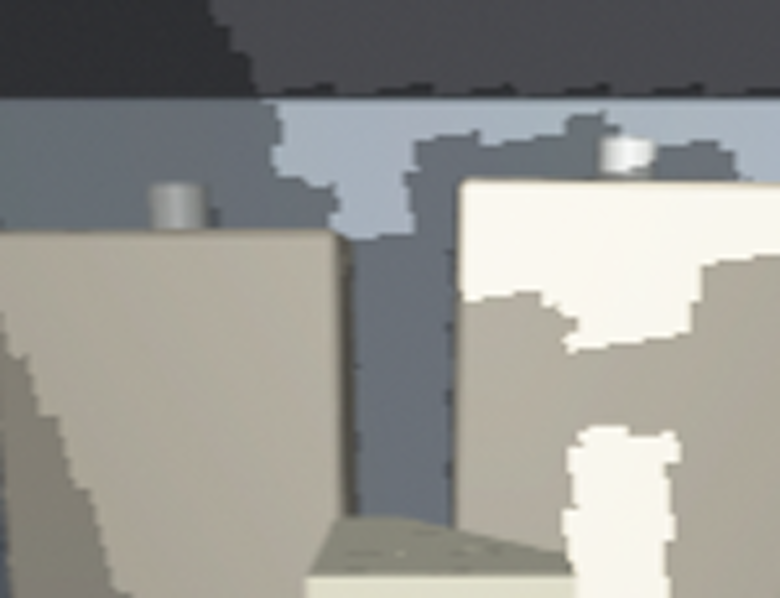

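View pics/w12b.png

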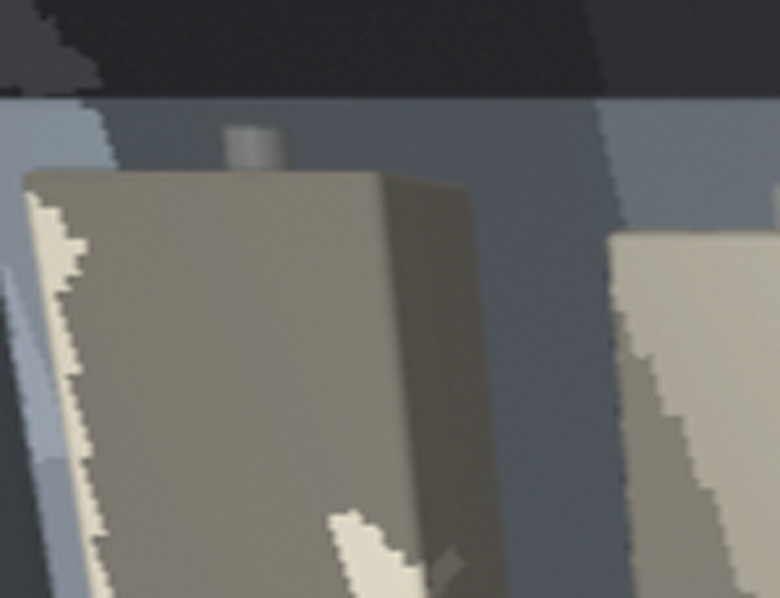

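Run:
```python
from m import *
O={"a":(200,70),"b":(80,70)}
for n,c,u,v,z in [("bar1L","b",25,173,.044),("bar1L","b",107,580,.044),("bar1R","b",381,175,.044),("bar1R","b",424,570,.044),("bar2L","b",611,233,.044),("bar2L","b",632,580,.044),("bar2R","a",338,233,.044),("bar2R","a",342,500,.044),("bar3L","a",461,180,.044),("bar3L","a",458,500,.044),("nose-","a",340,517,.069),("nose+","a",420,517,.069),("sh-","a",308,577,.109),("sh+","a",573,577,.109)]: print(n,loc(P("w12",c,u,v,z,O)))
```

```text
bar1L [-82.5  26.2]
bar1L [-31.3  28.3]
bar1R [-82.2  70.5]
bar1R [-32.7  70.6]
bar2L [-75.4  98.6]
bar2L [-31.3  98.1]
bar2R [-75.4 142.7]
bar2R [-42.  142.7]
bar3L [-81.7 158.1]
bar3L [-42.  157.9]
nose- [-43.1 144. ]
nose+ [-43.1 153.3]
sh- [-42.9 143.5]
sh+ [-42.9 168. ]
```

```bash
python3 -m inch '[[0.8,[0,0.05,0.5],0],[0.8,[0,0.05,1.5],0],[0.8,[0,0.05,2.5],0],[0.8,[0,0.05,3.3],0],[0.8,[0,0.0,3.7],0],[0.8,[0,0,4.1],0],[0.8,[0,0,4.4],0],[0.8,[0,0,4.6],0],[0.8,[0,0,4.6],0]]' 40
python3 - <<'E'
from m import *
st();snap("wrist","w13"); st()
E
python3 -m inch '[[0.8,[0,-0.1,0],0],[0.8,[0,-0.2,0],0],[0.8,[0,-0.25,0],0],[0.8,[0,-0.25,0],0],[0.8,[0,-0.25,0],0],[0.8,[0,-0.25,0],0]]' 40
python3 - <<'E'
from m import *
st();snap("wrist","w14"); st()
E
```

```text
clock: 14.3
tool_pos: [0.5466, 0.0604, 0.0805]
eef_rot: [0.093, 0.996, -0.0, -0.0]
contact_force: [-0.4, -3.0, -2.2]
opening: 0.279
t 14.3 loc [  0.8 155.5] z 80.5 yaw rel 0.06 tilt [ 0.0002 -0.0005] F plate 0.2 -3.0 -2.2 open 24.5
t 14.35 loc [  0.7 155.6] z 80.5 yaw rel 0.06 tilt [ 0.0002 -0.0003] F plate 0.8 -1.3 -2.1 open 24.6
clock: 14.95
tool_pos: [0.5463, 0.059, 0.0807]
eef_rot: [0.092, 0.996, 0.0, 0.0]
contact_force: [-0.3, 2.7, -3.5]
opening: 0.278
t 14.95 loc [  0.8 154. ] z 80.7 yaw rel 0.11 tilt [-0.0001  0.0009] F plate -0.8 2.6 -3.5 open 24.5
t 15.0 loc [  0.8 153.9] z 80.7 yaw rel 0.1 tilt [-0.0002  0.0007] F plate -0.0 2.5 -3.2 open 24.6
```

View pics/w14.png

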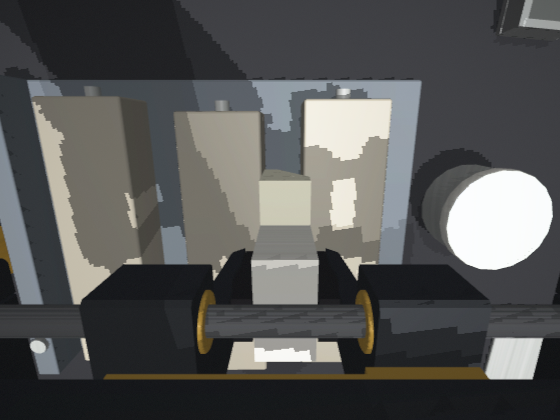

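```bash
python3 -m inch '[[0.8,[0,0.03,0.3],0],[0.8,[0,0.03,0.6],0],[0.8,[0,0.03,0.9],0],[0.8,[0,0.03,1.2],0],[0.8,[0,0.03,1.35],0],[0.8,[0,0.03,1.45],0],[0.8,[0,0.03,1.45],0],[0.8,[0,0.03,1.45],0],[0.8,[0,0.03,1.45],0]]' 40
python3 - <<'E'
from m import *
st();snap("wrist","w15"); st(); crop("w15",170,70,150,115,5.2,"w15a");crop("w15",20,70,150,115,5.2,"w15b");crop("w15",300,70,150,115,5.2,"w15c")
E
```

```text
clock: 15.9
tool_pos: [0.5458, 0.0578, 0.0676]
eef_rot: [0.093, 0.996, -0.001, -0.0]
contact_force: [-4.4, -2.2, 14.5]
opening: 0.281
t 15.9 loc [  0.5 152.7] z 67.6 yaw rel 0.04 tilt [ 0.0001 -0.0019] F plate -3.9 -3.0 14.5 open 24.7
t 15.95 loc [  0.4 152.6] z 67.5 yaw rel 0.04 tilt [ 0.0002 -0.002 ] F plate -2.6 -2.6 15.6 open 24.4
```

View pics/w15a.png

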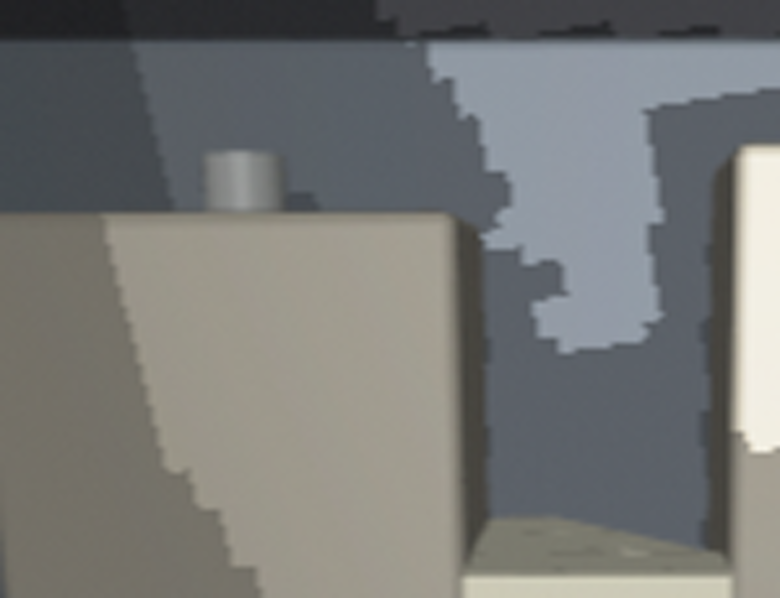

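View pics/w15b.png

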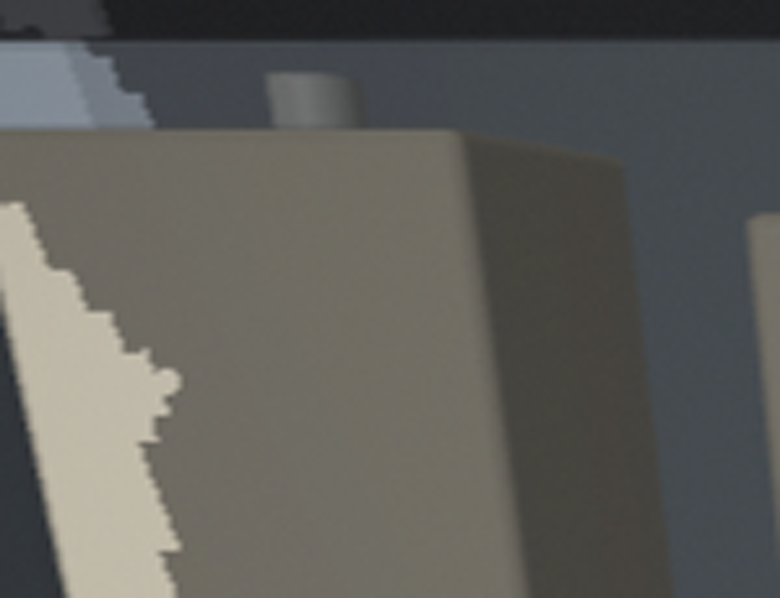

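View pics/w15c.png

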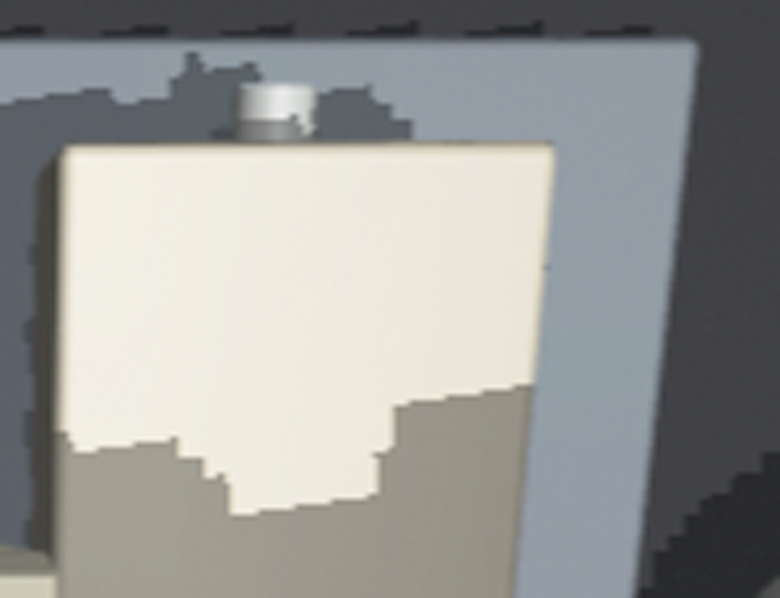

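Run:
```python
from m import *
O={"a":(170,70),"b":(20,70),"c":(300,70)}
for n,c,u,v,z in [("bar1R","b",459,132,.044),("bar1R","b",523,580,.044),("bar2L","b",750,217,.044),("bar2L","b",773,500,.044),("bar2R","a",452,215,.044),("bar2R","a",460,500,.044),("bar3L","a",740,148,.044),("bar3L","a",734,500,.044),("bar3R","c",554,145,.044),("bar3R","c",517,560,.044),("plate end","c",698,42,.01),("plate end","c",643,500,.01)]: print(n,loc(P("w15",c,u,v,z,O)))
```

```text
bar1R [-82.6  70.2]
bar1R [-41.9  70.2]
bar2L [-75.3  95.6]
bar2L [-49.6  95.2]
bar2R [-75.5 139.5]
bar2R [-49.6 139.6]
bar3L [-81.2 165.6]
bar3L [-49.7 165.7]
bar3R [-81.4 209.5]
bar3R [-43.9 209.9]
plate end [-94.6 236.2]
plate end [-45.5 236.1]
```

```bash
python3 -m inch '[[0.8,[0,0,0],0],[0.8,[0,0,-0.4],0],[0.8,[0,0.0,-1.2],0],[0.8,[0,0,-2.5],0],[0.8,[0,0,-4.5],0],[0.8,[0,0.5,-7],0],[0.8,[0.8,3,-8.5],2],[0.8,[1.9,6.5,-8.5],4],[0.8,[3.1,10.5,-8.5],6],[0.8,[4.3,14.5,-8.5],8],[0.8,[5.5,18.5,-8.5],10],[0.8,[6.7,22.5,-8.5],12],[0.8,[7.6,25.5,-8.5],12.7],[0.8,[8.1,27.3,-8.5],12.7],[0.8,[8.1,27.4,-8.5],12.7],[0.8,[8.1,27.4,-8.5],12.7],[0.8,[8.1,27.4,-8.5],12.7],[0.8,[8.1,27.4,-8.5],12.7],[0.8,[8.1,27.4,-8.5],12.7],[0.8,[8.1,27.4,-8.5],12.7]]' 40
cat >> m.py <<'E'
def home(tgt=(.5164,.3419)):
    s=r.get_state();Rt=R.from_quat(s["eef_rot"]).as_matrix()
    print("home d (tool cm)",(Rt[:2,:2].T@(np.array(tgt)-s["tool_pos"][:2])*100).round(2),"z",s["tool_pos"][2],"yaw",np.degrees(np.arctan2(Rt[1,1],Rt[0,1])).round(2))
E
python3 - <<'E'
from m import *
st();home();snap("wrist","w16"); snap("scene","s16"); home(); crop("w16",210,110,150,115,5.2,"w16a")
E
```

```text
clock: 17.95
tool_pos: [0.5174, 0.3421, 0.1513]
eef_rot: [0.202, 0.979, -0.0, 0.0]
contact_force: [-0.9, -0.2, -2.8]
opening: 0.278
t 17.95 loc [-80.1 426.9] z 151.3 yaw rel -12.69 tilt [-0.0001 -0.0002] F plate -0.8 -0.3 -2.8 open 24.5
home d (tool cm) [ 0.08 -0.06] z 0.15128069913802597 yaw 66.64
home d (tool cm) [ 0.04 -0.1 ] z 0.15128326647688356 yaw 66.68
```

View pics/w16.png

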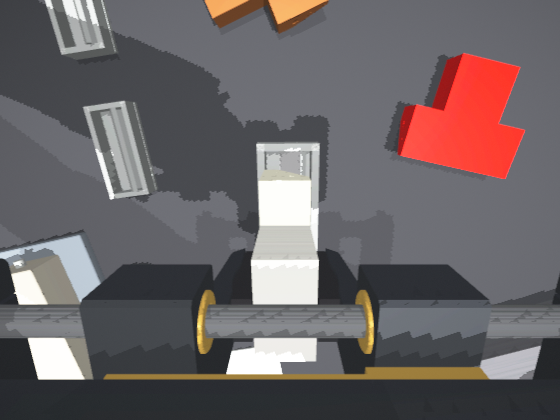

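View pics/w16a.png

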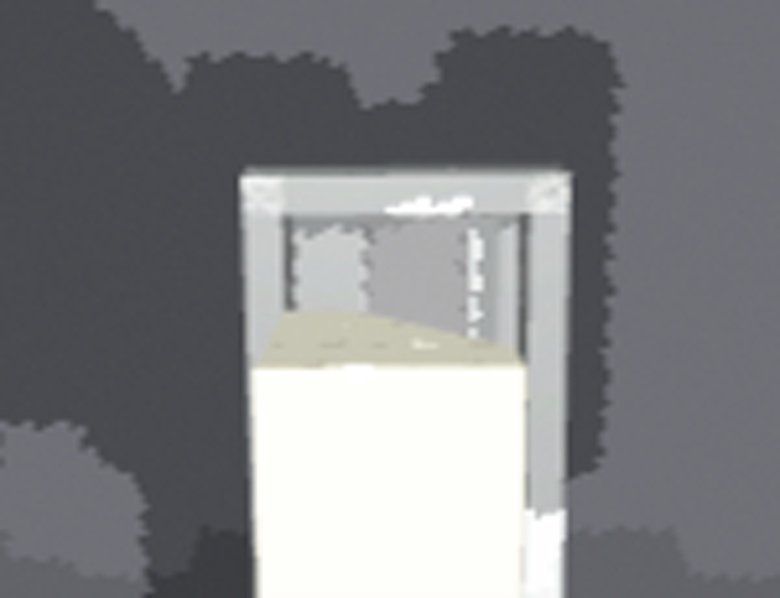

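View pics/s16.png

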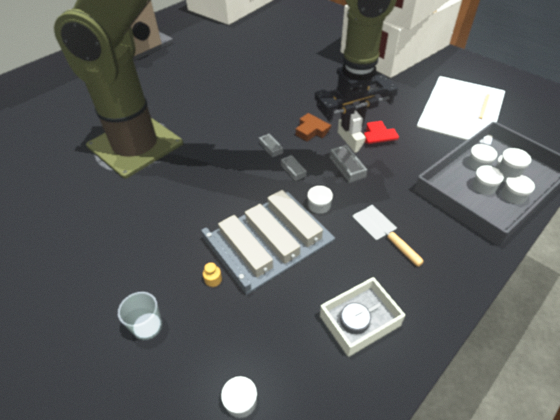

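```bash
python3 -m inch '[[0.8,[0.03,-0.12,2],0],[0.8,[0.03,-0.12,4],0],[0.8,[0.03,-0.12,5.3],0],[0.8,[0.03,-0.12,5.3],0],[0.8,[0.03,-0.12,5.3],0],[0.8,[0.03,-0.12,5.3],0],[0.8,[0.03,-0.12,5.3],0]]' 40
python3 - <<'E'
from m import *
home();snap("wrist","w17"); home(); crop("w17",210,110,150,115,5.2,"w17a")
E
```

```text
clock: 18.75
tool_pos: [0.5169, 0.3424, 0.0992]
eef_rot: [0.202, 0.979, 0.001, 0.001]
contact_force: [0.1, -0.8, -4.0]
opening: 0.282
home d (tool cm) [ 0.02 -0.07] z 0.09919178442523488 yaw 66.7
home d (tool cm) [ 0.02 -0.05] z 0.09907349383249582 yaw 66.7
```

View pics/w17a.png

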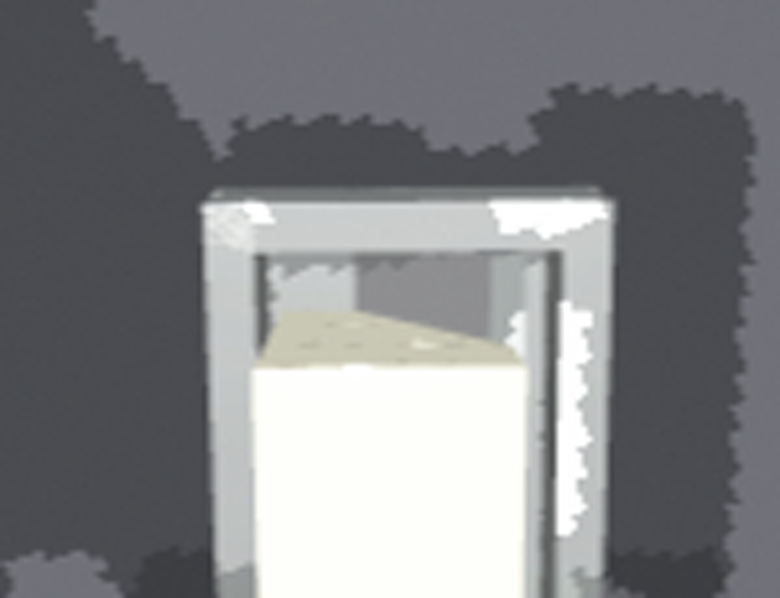

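```bash
python3 -m inch '[[0.8,[0.02,-0.05,0.8],0],[0.8,[0.02,-0.05,1.6],0],[0.8,[0.02,-0.05,2.4],0],[0.8,[0.02,-0.05,3.0],0],[0.8,[0.02,-0.05,3.4],0],[0.8,[0.02,-0.05,3.5],0],[0.8,[0.02,-0.05,3.5],0],[0.8,[0.02,-0.05,3.5],0]]' 40
python3 - <<'E'
from m import *
home();st()
E
```

```text
clock: 19.6
tool_pos: [0.5156, 0.3415, 0.0636]
eef_rot: [0.202, 0.979, -0.0, -0.0]
contact_force: [-2.0, -0.8, 3.9]
opening: 0.279
home d (tool cm) [-0.05  0.07] z 0.06364043401092809 yaw 66.7
t 19.6 loc [-81.7 425.9] z 63.6 yaw rel -12.62 tilt [ 0.0003 -0.0006] F plate -1.8 -1.2 3.9 open 24.5
```

```bash
python3 -m inch '[[0.5,[0,0,0],0],[0.3,[0,0,0],0],[0,[0,0,0],0],[0,[0,0,0],0],[0,[0,0,0],0],[0,[0,0,0],0],[0,[0,0,0],0],[0,[0,0,0],0],[0,[0,0,0],0]]' 40
python3 - <<'E'
from m import *
home();st();snap("wrist","w18")
E
python3 -m inch '[[0,[0,0,-1],0],[0,[0,0,-3.5],0],[0,[0,0,-7],0],[0,[-3,0,-11],0],[0,[-6,0,-14],0],[0,[-6,0,-14],0],[0,[-6,0,-14],0],[0,[-6,0,-14],0]]' 40
python3 - <<'E'
from m import *
snap("wrist","w19");snap("scene","s19");snap("top","t19");st(); crop("w19",225,55,120,150,4,"w19c"); crop("t19",130,160,230,150,3.4,"t19c")
E
```

```text
clock: 20.5
tool_pos: [0.5159, 0.3416, 0.0632]
eef_rot: [0.202, 0.979, 0.0, -0.0]
contact_force: [0.5, 0.2, -0.7]
opening: 0.995
home d (tool cm) [-0.03  0.05] z 0.06323679311570868 yaw 66.7
t 20.5 loc [-81.5 426.1] z 63.2 yaw rel -12.63 tilt [0.     0.0001] F plate 0.5 0.3 -0.7 open 87.5
clock: 21.35
tool_pos: [0.5692, 0.3183, 0.2024]
eef_rot: [0.201, 0.98, -0.001, -0.001]
contact_force: [-0.5, 0.1, -0.0]
opening: 1.002
t 21.5 loc [-24.7 413.2] z 202.0 yaw rel -12.51 tilt [ 0.0022 -0.0019] F plate -0.1 0.1 0.9 open 88.0
```

View pics/w19.png

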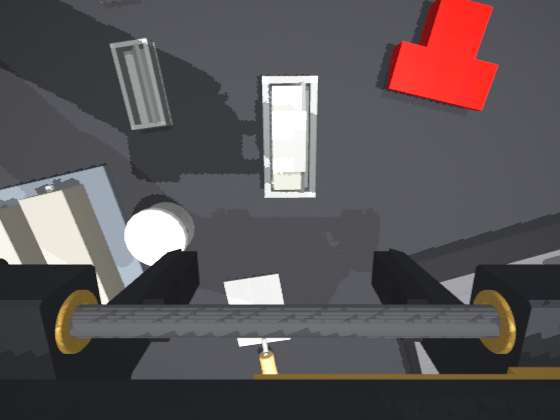

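View pics/w19c.png

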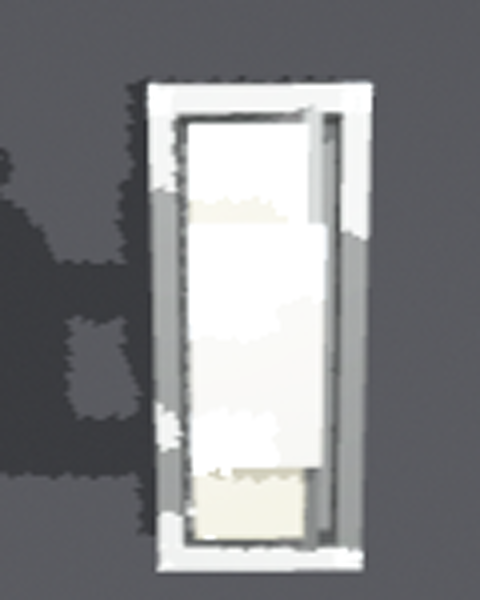

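View pics/t19c.png

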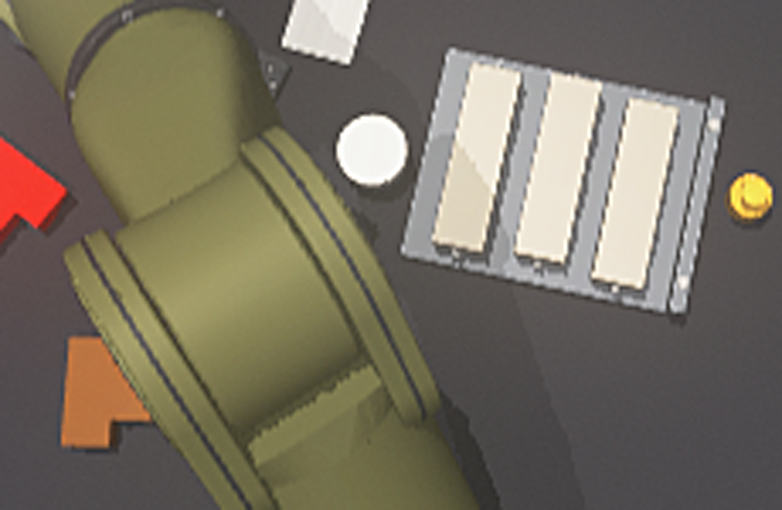

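```bash
python3 -m inch '[[0,[-2,-4,0],-2],[0,[-4,-8,0],-4],[0,[-6,-12,0],-6],[0,[-8,-16,0],-8],[0,[-10,-20,0],-10],[0,[-12,-24,0],-12.5],[0,[-14,-26.5,0],-12.5],[0,[-14.5,-27.5,0],-12.5],[0,[-14.5,-27.5,0],-12.5],[0,[-14.5,-27.5,0],-12.5],[0,[-14.5,-27.5,0],-12.5],[0,[-14.5,-27.5,0],-12.5]]'
python3 - <<'E'
from m import *
def pts(l,z): return np.array([ray("w19",225+(u-1.5)/4,55+(v-1.5)/4,z)[:2] for u,v in l])
for nm,l,z in [("holder",[(148,82),(373,84),(363,571),(157,570)],.028),("grip",[(186,222),(327,224),(323,468),(189,468)],.088),("block",[(186,122),(309,122),(303,541),(193,541)],.046)]:
    p=pts(l,z); d=np.linalg.norm(p-np.roll(p,-1,0),axis=1)*1e3
    print(nm,p.mean(0).round(4),d.round(1))
st();snap("wrist","w20"); crop("w20",130,10,150,115,5.2,"w20a"); crop("w20",130,125,150,115,5.2,"w20b")
crop("w20",280,10,150,115,5.2,"w20c"); crop("w20",280,125,150,115,5.2,"w20d")
E
```

```text
clock: 22.7
tool_pos: [0.5952, 0.0103, 0.2032]
eef_rot: [0.092, 0.996, 0.001, -0.0]
contact_force: [0.1, -0.5, -0.6]
opening: 1.002
holder [0.5187 0.3447] [ 50.8 112.5  51.5 112.7]
grip [0.5175 0.3436] [26.3 45.6 26.3 46. ]
block [0.5171 0.3421] [26.3 91.3 25.7 91.3]
t 22.7 loc [ 57.8 115.2] z 203.2 yaw rel 0.07 tilt [0.0003 0.0011] F plate 0.2 -0.4 -0.6 open 88.1
```

View pics/w20.png

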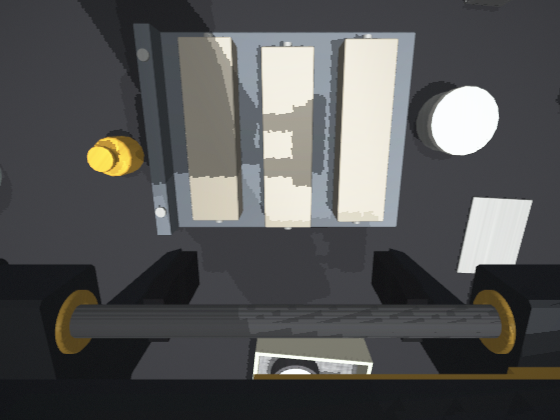

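View pics/w20a.png

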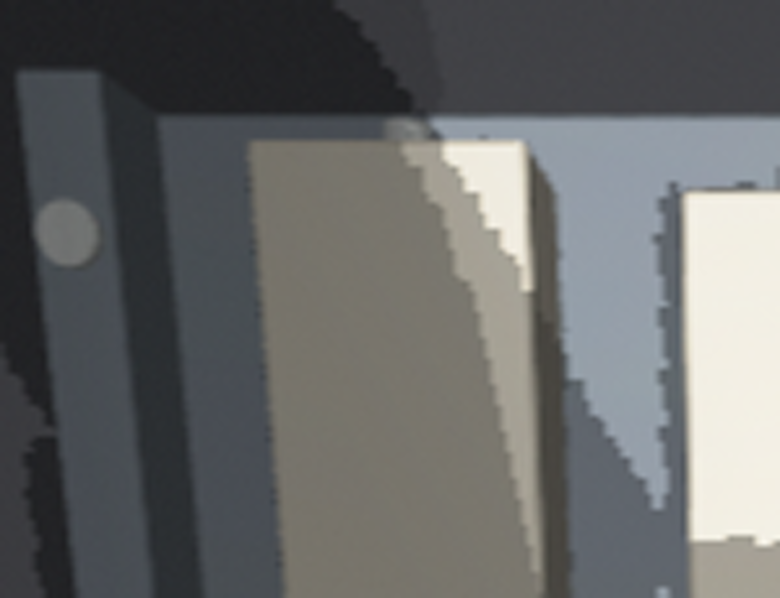

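View pics/w20b.png

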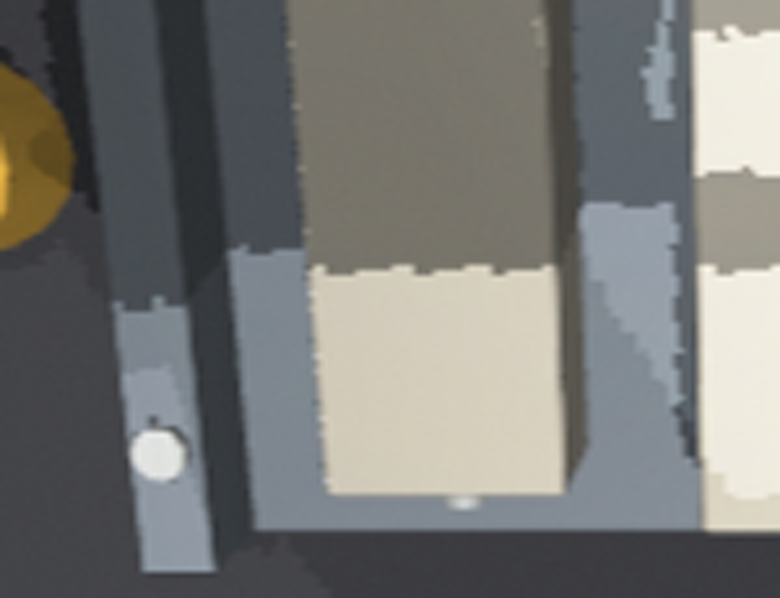

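View pics/w20c.png

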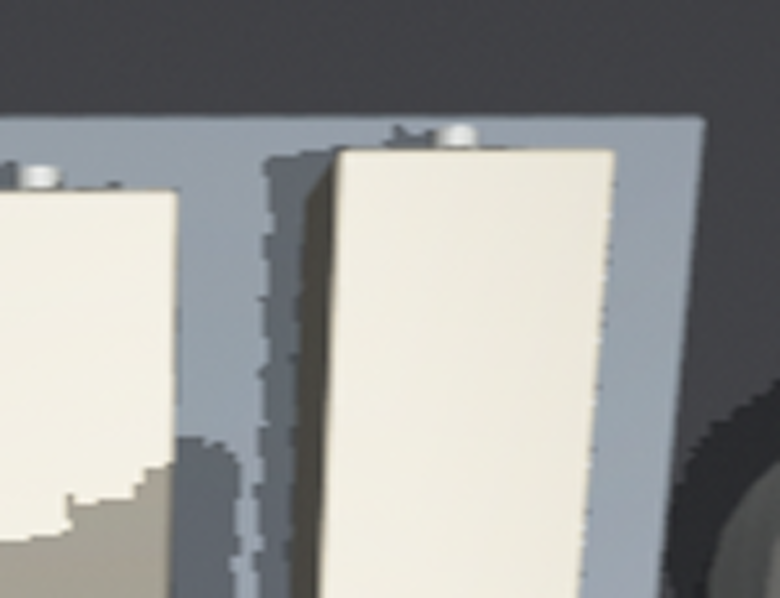

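View pics/w20d.png

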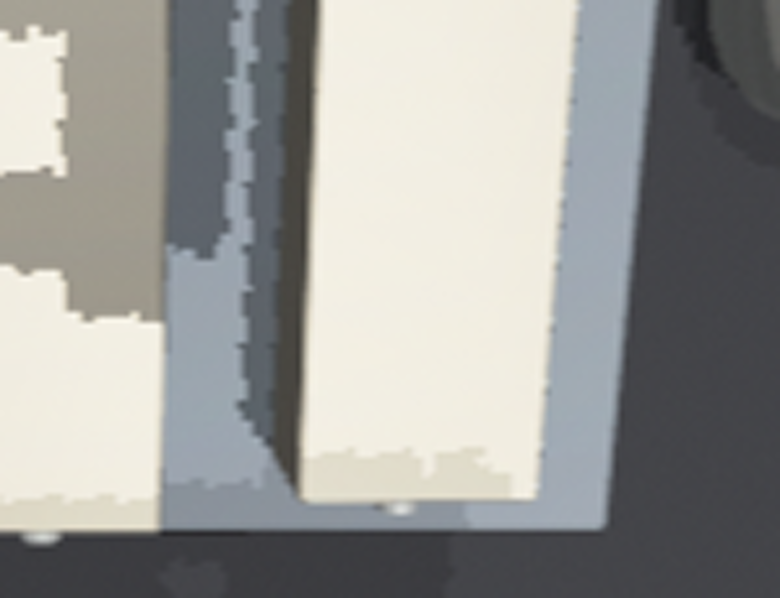

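Run:
```python
from m import *
p=lambda c,u,v,z: loc(P("w20",c,u,v,z))
print("stop",p("a",101,72,.036),p("b",214,571,.036))
bars=dict(b1=[("a",250,142),("a",526,142),("b",565,493),("b",328,493)],b2=[("a",683,192),("c",178,192),("d",159,531),("b",704,531)],b3=[("c",339,151),("c",614,151),("d",537,499),("d",302,499)])
for n,l in bars.items():
    q=[p(*t,.044) for t in l]; print(n,*q,np.mean(q,0).round(1))
```

```text
stop [-94.5   0.5] [94.5  0.5]
b1 [-82.3  26.2] [-82.3  70.4] [76.3 70.4] [76.3 26.3] [-3.  48.3]
b2 [-75.1  95.4] [-75.2 139.8] [ 83.7 140.2] [83.7 96.2] [  4.3 117.9]
b3 [-81.1 165.5] [-81.1 209.6] [ 77.4 210.6] [ 77.4 166.8] [ -1.8 188.1]
```

```bash
python3 -c "
from plant import r; print(r.finish_job())"
```

```text
the job is handed in; nothing more can be done
None
```

I pressed the spacer fully down to the plate in all three gaps in turn, starting at the stop. Then I set it back upright in its holder and handed the job in at about 23 s; no verdict came back.

**Last checks, from the wrist camera:**

| Check | Measured | Allowed |
|---|---|---|
| Stop face to centre of bar 1 | 47.8 mm | 44.5 to 50.5 mm |
| Centre of bar 1 to bar 2 | 69.6 mm | 67 to 73 mm |
| Centre of bar 2 to bar 3 | 70.2 mm | 67 to 73 mm |
| Squareness to the stop, worst bar | about 0.007 rad | 0.06 rad |
| Offset from the middle line, worst bar | about 4 mm | 35 mm |

- **Holder:** the spacer is back within about 1 mm of where it first stood.
- **Bystanders:** none was touched as far as the pictures show. I did not measure their positions again at the end.
- **Contact:** the gripper was open and clear of everything at the end.

**Where it ran off plan:**
- **Gap 2:** the arm settled slowly sideways, so the second press left bars 1 and 2 about 72 mm apart. That is inside the limit but close to it. I nudged bar 2 back with the block's flat face while working in the third gap.
- **Gap 3:** that nudge went about 1 mm further than meant, ending at 69.6 mm.

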